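# Set the try square snug round the corner of a lapped block

### The job

Check the long steel block for square: lay the try square flat on the bench with its blade in the gap between the two steel blocks, press its wooden stock flush against the long block's front face (the long face nearest the robot), and slide it along until the blade lies flush against the end of the long block that faces the gap. Seat it with a gentle, steady push of about 8 N held for a second (a much harder one shifts the block); do not shift either block from where it stands or knock the other things about, and leave the square lying there flush on both faces.

Things in the scene. Friction and masses are not known exactly. Their poses are not given: they have to be found in the camera images.
- square: Try square lying flat, 0.16 to 0.24 kg; slides at 1 to 2 N. Stock: dark wood, x -12..12, y -70..70 mm, 24 high. Steel blade, x 12..92, y 48..70, 10 high, underside level with the stock's. Origin: centre of the stock's underside; x along the blade, y along the stock to the blade end, z up. Stock's inner face: +x. No finger fits between stock and block when flush: push from behind (-x) and on its +y end.
- square_heel (a point): Inside corner of the try square, where blade and stock meet, at the underside: (12, 48, 0) mm in the square's frame.
- square_toe (a point): Point on the stock's inner face 5 mm from its far end, at the underside: (12, -65, 0) mm in the square's frame.
- block: The long steel block, loose on the bench, 2.25 to 2.6 kg, 60 mm (x) by 130 mm (y) by 40 mm high. Origin: centre of the underside; -x is the front face (towards the robot), +y the end that faces the gap and the shorter block. It is held by its friction only and slips when pushed with about 11 to 17 N.
- block_corner (a point): Bottom corner of the long block where its front face meets the end facing the gap: (-30, 65, 0) mm in the block's frame. The square's heel belongs here.
- neighbour: The shorter steel block, loose, 1.3 kg, 60 mm (x) by 70 mm (y) by 40 mm high, origin at the centre of the underside. It stands beside the +y end of the long block, parallel to it, leaving a gap of about 34 mm for the 22 mm blade; its front face lies about 20 mm farther back than the long block's.
- buff: White felt polishing wheel, 90 mm across, 30 mm high, a bystander; origin at the centre of its underside.
- compound_bar: Reddish polishing-compound bar, 110 x 45 x 32 mm, a bystander; origin at the centre of its underside.
- driver: Screwdriver with a red handle, lying to the left (+y) of the square, a bystander.
- tray: White open tray 130 x 100 x 28 mm with a steel ring in it, a bystander.
- pot: Amber glass jar, 56 mm across, 60 mm high, a bystander.
- brush: Brush lying beyond the blocks, a bystander.
Not all that is in view belongs to the job. Leave any green or turquoise look-alike of the block alone.

How it is judged:
On the way:
1. the stock is pressed flush on the long block's front face (within 1.5 mm at heel and toe, with 4 to 11 N between them, held 0.4 s) (x of each of square_heel, square_toe in the frame of block above -0.0315 m and angle between square's own z axis and vertical below 0.05 rad and y of square_heel in the frame of block below 0.085 m and contact force between square and block between 4 and 11 N), for 0.4 s.
At the end, for the whole second after the job is handed in: The square lies flat and still on the bench, heel and toe of its stock within 1.5 mm of the long block's front face and the blade within 1.5 mm of the block's end face, both blocks within 3 mm of where they stood (x of each of square_heel, square_toe in the frame of block above -0.0315 m and y of square_heel in the frame of block between 0.063 and 0.0665 m and angle between square's own z axis and vertical below 0.05 rad and height (world z) of square below 0.004 m and linear speed of each of square, block below 0.01 m/s and distance of each of block_corner, block, neighbour from where it was at the start of the episode below 0.003 m); the robot touches nothing.
It fails at once if the long block is shoved more than 3 mm (distance of any of block, block_corner from where it was at the start of the episode above 0.003 m).
It fails at once if the shorter block is shoved more than 3 mm (distance of neighbour from where it was at the start of the episode above 0.003 m).
It fails at once if a bystander is moved more than 20 mm (distance of any of buff, compound_bar, driver, tray, pot, brush from where it was at the start of the episode above 0.02 m).
It also fails if it takes over 67 s, if anything falls off the work surface, if the arm or the gripper's body presses on something with over 40 N, if the wrist force passes 120 N, or if a joint passes its speed limit or range.

### The arm

A 6-joint arm with a two-finger parallel gripper is mounted at the origin on the work surface. World frame = base frame: x ahead of the robot, y to its left, z up, the work surface at z = 0. Lengths are in m, angles in rad, forces in N, time in s.
With the tool pointing down it reaches from about 0.325 to 0.775 m from the base axis. Payload 9.3 kg.
Tool frame: the origin (TCP) lies at the very end of the fingers, on their centre line; the grasp point (between the pads) lies bot.grip_point_offset behind it (bot.grip_point_offset is the distance from the TCP to the grasp point, in m); z points along the fingers, y is the direction in which the jaws open and shut (so a half turn about z gives the same grasp; the last joint's range is limited). The gripper opens to 85 mm and grips with 20 to 120 N. Pads are 22 mm wide; open, the fingers measure 114 mm over their backs; the gripper's body (76 mm by 85 mm) begins 54 mm behind the grasp point. The pads swing forward as they close: fully open they stand 13 mm farther back than shut.
Start: joints at [-1.345, 0.259, 0.021, 1.334, 0, 1.418], TCP at [0.203, -0.511, 0.231] pointing down, gripper open.
Joint ranges: [-3.04, 3.04], [-0.91, 1.82], [-1.04, 1.36], [-1.92, 1.95], [-1.52, 1.45], [-3.14, 3.14]. Speed limits (rad/s): [2.22, 2.22, 2.79, 3.14, 3.14, 3.14].

### API

Orientations are given as [roll, pitch, yaw] about the fixed x, y, z axes, in that order (R = Rz(yaw) Ry(pitch) Rx(roll)).
In Python, from workcell import telemetry, imaging, order, bot gives the robot as it stands. The module is installed in compiled form; this text tells all that it offers.
- The arm moves only by the shell command python3 -m handwheel 'ROWS'. ROWS is JSON, a list of rows, each a list of 3 entries, a list of its own where there are three numbers: the shift along the tool's x, y, z in mm, then the turn, a rotation vector about the tool's x, y, z in degrees, then the opening, from -1 (shut) to 1 (fully open), so that 0 is half open. A call has 1 to 10 rows; each row shifts and turns the pose as measured when the row begins, along the tool's axes as they then stand; what a row does not reach is not made up. A row lasts 1/12 s, in which the tool goes at most 41.7 mm and 7.16 degrees, less where a joint would pass 70% of its speed; a pose out of reach is approached as far as the arm can. A call with a gripper value outside its range is refused whole. The fingers move at their own pace and stop on an object; the grip force is fixed at half the most. Time passes only in rows, so rows that do not move let the fingers close. It gives the time, the measured TCP pose, the force and the opening at its end, in the units of the state.
- telemetry.get_state(): the state, without advancing time (a new reading comes with each control period).
- imaging.get_image(name): name is "side" or "top"; returns the picture (480x640x3 uint8, red, green, blue); there is no depth.
- imaging.camera_model(name): a dict with "mtx" (3x3 intrinsics, pixels), "world_from_camera" (4x4, takes a point from camera to world coordinates). Camera axes: x right, y up, looking along -z (the intrinsics and any distortion apply to the point x, -y, -z); pixel columns grow to the right and rows downward; lengths in m; the calibration is good to about 2 mm. A picture is of the moment at which its call begins. camera_model takes no time and is no camera call.
- order.sign_off(): hands the job in, once; it reports no verdict.
Trained networks look in the newest picture that a camera, given by its name, has taken for a name from the list of things; names that differ only in an ending like _2 or _b are one class to them, and where a whole thing is asked for, a point or a joint stands for the part that bears it (a point fixed in the world has none). Each returns a list of dicts, best first, with "score" (0 to 1); they miss things now and then, are a little off and sometimes report something else, mostly with a low value. They report only what shows in the picture. A call takes as long as a camera call. They do not tell look-alikes from the thing itself.
- imaging.find_in(camera, label): "position" ([x, y, z] in m, in the coordinates of the camera as it stood for that picture, good to about 4 mm: the middle of the surface that is visible of it).
The state is a dict: "time": time; "joints": joint angles; "dq": joint speeds; "tau": joint torques, N m; "eef_pos": TCP position; "tool_rot": TCP orientation; "contact_force": force on the tool from outside, world axes, zero at the start; "moment": the same for the moment, N m; "opening": finger opening in m.
Only numpy, scipy, OpenCV 4.12 (cv2) and the standard library are available. Lean on these libraries where they do the work, as an engineer would, in place of code of your own. Each camera call takes 0.05 s, during which the arm holds its last target.

## Working session

There is one attempt and no reset: what is moved stays moved. The work goes in short steps, Python scripts to look and compute and a shell command to move; the robot and the scene stay as the last step left them, time stands still between calls to the robot, and variables do not carry over. Pictures are saved under pics/ and viewed, and the job is handed in when it is done.

```bash
mkdir -p pics; cat > h.py <<'E'
import numpy as np, cv2
from workcell import telemetry, imaging, order, bot
def shot(cam,name):
    im=imaging.get_image(cam); cv2.imwrite(f'pics/{name}.png',cv2.cvtColor(im,cv2.COLOR_RGB2BGR)); return im
def toworld(cam,p):
    T=np.array(imaging.camera_model(cam)["world_from_camera"]); return T[:3,:3]@np.array(p)+T[:3,3]
def pix2w(cam,u,v,z):
    m=imaging.camera_model(cam);K=np.array(m["mtx"]);T=np.array(m["world_from_camera"])
    d=np.linalg.inv(K)@np.array([u,v,1.]); d=T[:3,:3]@np.array([d[0],-d[1],-d[2]]); o=T[:3,3]
    return o+d*(z-o[2])/d[2]
def w2pix(cam,p):
    m=imaging.camera_model(cam);K=np.array(m["mtx"]);T=np.array(m["world_from_camera"])
    c=T[:3,:3].T@(np.array(p)-T[:3,3]); q=K@np.array([c[0],-c[1],-c[2]]); return q[:2]/q[2]
E
python3 - <<'E'
from h import *
for c in("top","side"):
    shot(c,c+"0")
    m=imaging.camera_model(c); print(c,{k:np.round(v,4).tolist() if k!='x' else 0 for k,v in m.items()})
for l in("square","block","neighbour"):
    for r in imaging.find_in("top",l)[:4]: print(l,round(r["score"],2),np.round(toworld("top",r["position"]),4))
s=telemetry.get_state();print(s); print(bot.grip_point_offset)
E
```

```text
top {'mtx': [[554.3024, 0.0, 312.3338], [0.0, 554.3024, 233.3092], [0.0, 0.0, 1.0]], 'world_from_camera': [[0.003, 0.9927, -0.121, 0.3742], [-0.9999, 0.0011, -0.0158, -0.0557], [-0.0155, 0.121, 0.9925, 1.2836], [0.0, 0.0, 0.0, 1.0]]}
side {'mtx': [[465.9013, 0.0, 316.8851], [0.0, 465.9013, 241.2668], [0.0, 0.0, 1.0]], 'world_from_camera': [[-0.7221, 0.5094, -0.4681, 0.0362], [-0.6918, -0.5338, 0.4863, 0.481], [-0.0021, 0.675, 0.7378, 0.8251], [0.0, 0.0, 0.0, 1.0]]}
square 0.65 [0.4411 0.0796 0.0213]
block 0.89 [ 0.402  -0.1474  0.0402]
block 0.88 [ 0.6544 -0.0306  0.0383]
block 0.86 [0.3183 0.2341 0.039 ]
block 0.71 [ 0.4004 -0.4328  0.0383]
neighbour 0.78 [0.6741 0.1084 0.0416]
neighbour 0.57 [0.4443 0.0822 0.0261]
{'time': 0.25, 'joints': array([-1.34459383e+00,  2.58869917e-01,  2.11782932e-02,  1.33374642e+00,
       -2.95033373e-05,  1.41816096e+00]), 'dq': array([-0.00021465, -0.00213228,  0.00183601, -0.00060003,  0.00124416,
       -0.00056553]), 'tau': array([ 9.52973169e-04, -5.55092597e+01,  3.44320357e+01,  8.26007308e-03,
       -1.71054426e-04, -7.62989458e-06]), 'eef_pos': array([ 0.20334968, -0.5108743 ,  0.23100528]), 'tool_rot': array([-3.14095391e+00, -6.84084894e-05,  3.78837848e-01]), 'contact_force': array([ 0.31302438,  0.50945283, -0.5709203 ]), 'moment': array([-0.00521666,  0.01303775,  0.01166482]), 'opening': 0.08578101047239957}
0.0187
```

View pics/top0.png

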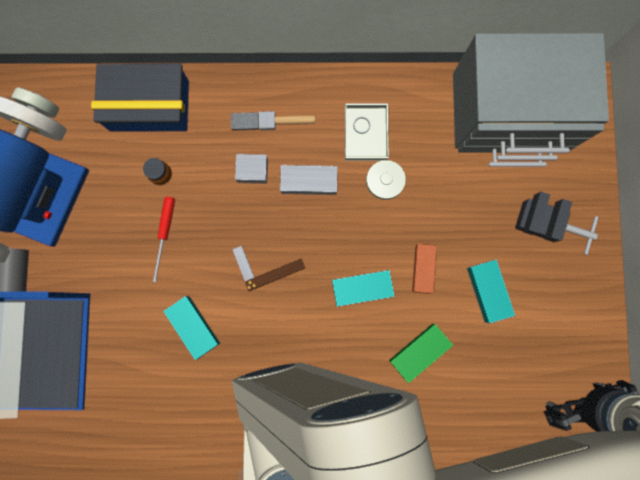

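View pics/side0.png

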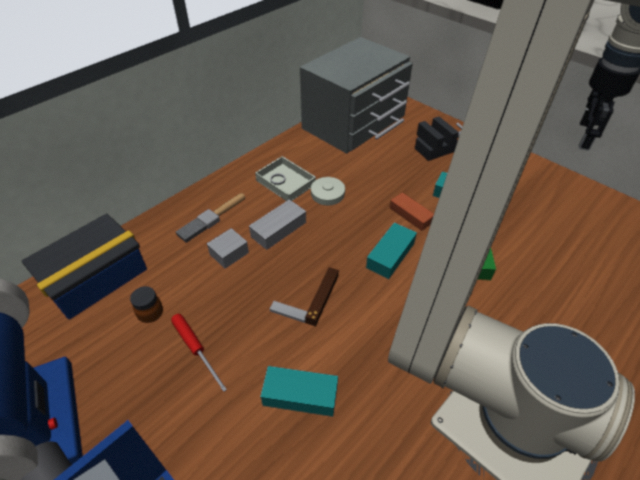

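```bash
python3 - <<'E'
import cv2
a=cv2.imread('pics/top0.png');b=a[130:300,210:410];cv2.imwrite('pics/crop0.png',cv2.resize(b,None,fx=3.5,fy=3.5,interpolation=2))
E
```

```text
(no output)
```

View pics/crop0.png

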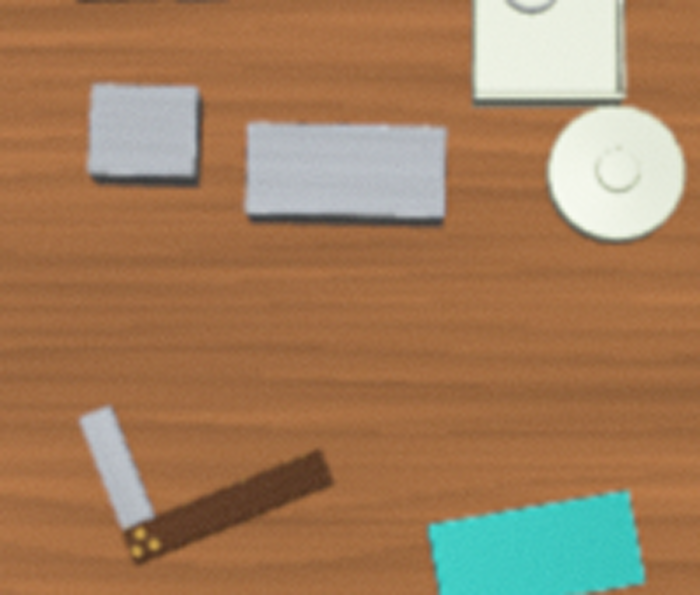

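The blocks that could be meant are the grey long block at (308,179) in the top view, and the turquoise or green look-alikes at (363,288), (190,327), (491,291) and (421,352). The grey one fits: it is steel, with the shorter grey block at (251,167) beside it across the gap. The crop confirms this. The square is at about (270,270), with the stock's brass rivets at its heel (250,285). Next I'll get precise poses.

```bash
cat >> h.py <<'E'
def rectify(im,cam,z,x0,x1,y0,y1,s=4000):
    # metric ortho: col = (y1-y)*s, row=(x1-x)*s
    W=int((y1-y0)*s);H=int((x1-x0)*s)
    wc=[(x1,y1),(x1,y0),(x0,y0),(x0,y1)]
    src=np.float32([w2pix(cam,(a,b,z)) for a,b in wc]);dst=np.float32([(0,0),(W,0),(W,H),(0,H)])
    return cv2.warpPerspective(im,cv2.getPerspectiveTransform(src,dst),(W,H),flags=cv2.INTER_LINEAR)
def rect(mask,x1,y1,s=4000):
    mask=cv2.morphologyEx(mask.astype(np.uint8),cv2.MORPH_OPEN,np.ones((9,9),np.uint8))
    cs,_=cv2.findContours(mask,cv2.RETR_EXTERNAL,cv2.CHAIN_APPROX_NONE)
    out=[]
    for c in sorted(cs,key=cv2.contourArea,reverse=True)[:3]:
        b=cv2.boxPoints(cv2.minAreaRect(c)); w=np.c_[x1-b[:,1]/s,y1-b[:,0]/s]
        e=np.roll(w,-1,0)-w; out.append((w,np.linalg.norm(e,axis=1),np.degrees(np.arctan2(e[:,1],e[:,0]))))
    return out
E
python3 - <<'E'
from h import *
im=cv2.cvtColor(cv2.imread('pics/top0.png'),cv2.COLOR_BGR2RGB)
np.set_printoptions(precision=4,suppress=True)
def run(n,z,f,box,k):
    r=rectify(im,'top',z,*box).astype(int); m=f(r[...,0],r[...,1],r[...,2])
    cv2.imwrite(f'pics/m_{n}.png',cv2.resize(m.astype(np.uint8)*255,None,fx=.5,fy=.5))
    for w,e,a in rect(m,box[1],box[3])[:k]: print(n,'ctr',w.mean(0),'L',e[:2],'ang',a[:2])
g=lambda R,G,B:(B>120)&(abs(R-B)<40)
run('blocks',.04,g,(.60,.74,-.115,.17),2)
run('blade',.010,g,(.38,.53,0,.16),1)
run('stock',.024,lambda R,G,B:(R<105)&(G<60),(.38,.53,-.03,.16),2)
r=rectify(im,'top',.024,.38,.53,-.03,.16);cv2.imwrite('pics/rs.png',r[...,::-1])
E
```

```text
blocks ctr [ 0.653  -0.0264] L [0.062  0.1309] ang [ -1.1612 -91.1612]
blocks ctr [0.6799 0.1067] L [0.0619 0.0714] ang [ -0.8615 -90.8615]
blade ctr [0.4605 0.1245] L [0.0242 0.08  ] ang [ -67.5796 -157.5796]
stock ctr [0.4492 0.0107] L [0.024  0.0082] ang [ -70.0836 -160.0836]
stock ctr [ 0.4513 -0.0037] L [0.0214 0.0131] ang [ -67.3801 -157.3801]
```

View pics/m_stock.png

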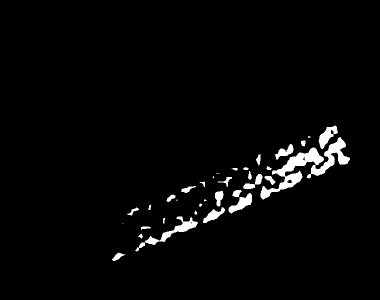

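View pics/m_blocks.png

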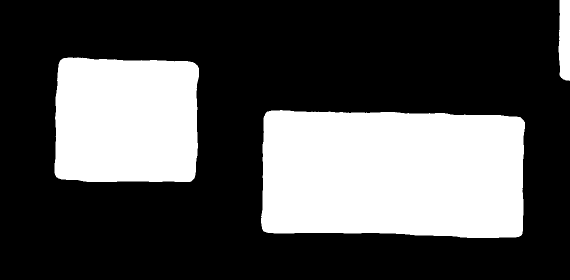

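```bash
python3 - <<'E'
from h import *
np.set_printoptions(precision=4,suppress=True)
im=cv2.cvtColor(cv2.imread('pics/top0.png'),cv2.COLOR_BGR2RGB)
box=(.36,.53,-.05,.16)
r=cv2.GaussianBlur(rectify(im,'top',.024,*box),(0,0),5).astype(int)
m=(r[...,0]<118)&(r[...,1]<80)
cv2.imwrite('pics/m_stock2.png',cv2.resize(m.astype(np.uint8)*255,None,fx=.5,fy=.5))
for w,e,a in rect(m,box[1],box[3]): print(w.mean(0),e[:2],a[:2])
E
```

```text
[0.4332 0.049 ] [0.1379 0.0257] [ -67.3028 -157.3028]
[0.4133 0.1133] [0.0042 0.0075] [ -69.444  -159.4439]
```

View pics/m_stock2.png

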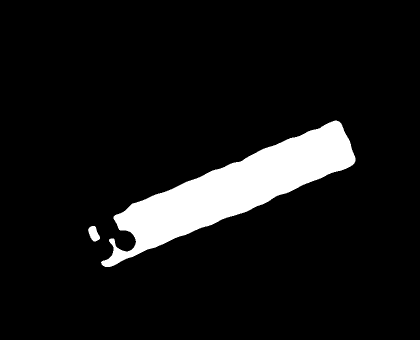

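```bash
python3 -m handwheel '[[[26,-28,0],[0,0,0],1],[[26,-28,0],[0,0,0],1],[[26,-28,0],[0,0,0],1],[[26,-28,0],[0,0,0],1],[[26,-28,0],[0,0,0],1],[[26,-28,0],[0,0,0],1],[[26,-28,0],[0,0,0],1],[[26,-28,0],[0,0,0],1],[[26,-28,0],[0,0,0],1],[[26,-28,0],[0,0,0],1]]'
```

```text
time: 1.08
eef_pos: [0.343, -0.1464, 0.2282]
tool_rot: [-3.14, -0.001, 0.366]
contact_force: [0.9, -0.7, 0.1]
opening: 0.0854
```

```bash
python3 -m handwheel '[[[26,-27,0],[0,0,0],1],[[26,-27,0],[0,0,0],1],[[26,-27,0],[0,0,0],1],[[26,-27,0],[0,0,0],1],[[26,-27,0],[0,0,0],1],[[18,-19,0],[0,0,0],1],[[0,0,8],[0,0,-7],1],[[0,0,8],[0,0,-7],1],[[0,0,8],[0,0,-7],1],[[0,0,8],[0,0,-7],1]]' && python3 -m handwheel '[[[0,0,8],[0,0,-7],1],[[0,0,8],[0,0,-7],1],[[0,0,8],[0,0,-7],1],[[0,0,8],[0,0,-7],1],[[0,0,8],[0,0,-7],1],[[0,0,8],[0,0,-7],1],[[0,0,8],[0,0,-7],1],[[0,0,8],[0,0,-7],1],[[0,0,0],[0,0,-7],1],[[0,0,0],[0,0,0],1]]'
```

```text
time: 1.92
eef_pos: [0.4297, 0.0704, 0.1979]
tool_rot: [3.137, -0.006, 0.867]
contact_force: [0.2, -0.1, 0.4]
opening: 0.0857
time: 2.75
eef_pos: [0.4285, 0.0714, 0.1289]
tool_rot: [3.137, -0.0, 1.997]
contact_force: [-0.6, 0.5, -0.3]
opening: 0.0857
```

```bash
python3 -m handwheel '[[[-10,-3,15],[0,0,2],1],[[0,0,20],[0,0,0],1],[[0,0,20],[0,0,0],1],[[0,0,20],[0,0,0],1],[[0,0,15],[0,0,0],1],[[0,0,0],[0,0,0],1]]'; python3 - <<'E'
from h import *
for c in("top","side"):
    im=shot(c,c+"1")
    u,v=w2pix(c,(.43,.06,.024)).astype(int);print(u,v)
    cv2.imwrite(f'pics/c1{c}.png',cv2.resize(im[max(v-70,0):v+70,u-90:u+90,::-1],None,fx=4,fy=4,interpolation=2))
E
```

```text
time: 3.25
eef_pos: [0.4324, 0.0607, 0.0376]
tool_rot: [3.131, 0.002, 1.935]
contact_force: [-0.3, 0.1, -0.3]
opening: 0.0853
270 275
320 296
```

View pics/c1top.png

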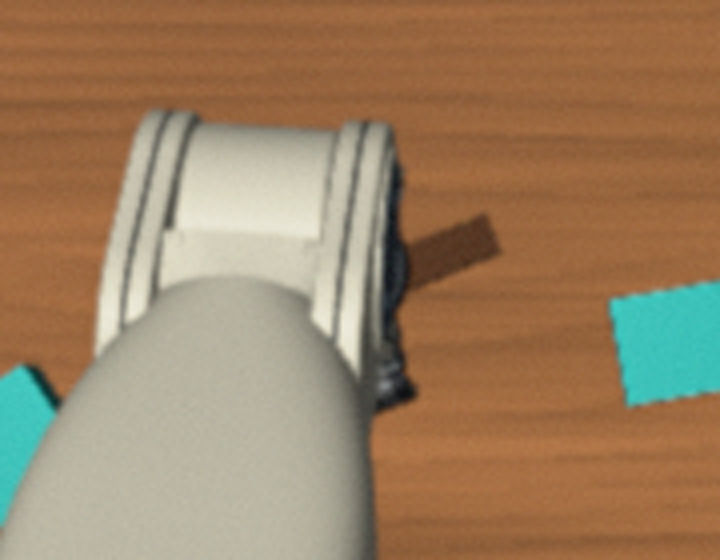

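View pics/c1side.png

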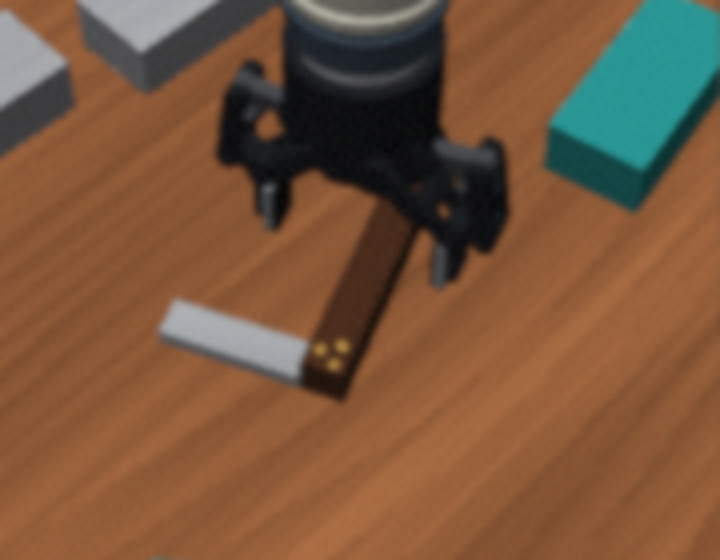

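The crop shows the fingers straddling the stock, at about (270,200) and (445,265). Next I descend and close.

```bash
python3 -m handwheel '[[[0,0,15],[0,0,-1.5],1],[[0,0,12],[0,0,0],1],[[0,0,3],[0,0,0],1],[[0,0,0],[0,0,0],1]]';python3 -m handwheel '[[[0,0,0],[0,0,0],-0.2],[[0,0,0],[0,0,0],-0.3],[[0,0,0],[0,0,0],-0.4],[[0,0,0],[0,0,0],-0.5],[[0,0,0],[0,0,0],-0.6],[[0,0,0],[0,0,0],-0.7],[[0,0,0],[0,0,0],-0.7],[[0,0,0],[0,0,0],-0.7],[[0,0,0],[0,0,0],-0.7]]'
```

```text
time: 3.68
eef_pos: [0.4376, 0.0607, 0.0138]
tool_rot: [3.122, 0.007, 1.958]
contact_force: [0.2, 0.4, 0.4]
opening: 0.0856
time: 4.43
eef_pos: [0.4392, 0.0606, 0.0179]
tool_rot: [3.118, 0.009, 1.956]
contact_force: [0.5, 0.4, -2.8]
opening: 0.0218
```

```bash
python3 -m handwheel '[[[0,0,0],[0,0,0],0.2],[[0,0,0],[1.2,0.5,0],0.2],[[0,0,0],[0,0,0],0.2],[[0,0,5],[0,0,0],0.2],[[0,-4,5],[0.5,0,0],0.2],[[0,0,4],[0,0,0],0.2]]'
```

```text
time: 4.93
eef_pos: [0.436, 0.059, 0.0035]
tool_rot: [-3.138, 0.001, 1.956]
contact_force: [-0.5, -1.0, -0.1]
opening: 0.0512
```

```bash
python3 -m handwheel '[[[0,0,0],[0,0,0],-0.3],[[0,0,0],[0,0,0],-0.6],[[0,0,0],[0,0,0],-0.7],[[0,0,0],[0,0,0],-0.8],[[0,0,0],[0,0,0],-0.8],[[0,0,0],[0,0,0],-0.8],[[0,0,0],[0,0,0],-0.8]]'
```

```text
time: 5.52
eef_pos: [0.4353, 0.0591, 0.0024]
tool_rot: [-3.137, 0.001, 1.956]
contact_force: [-0.1, 0.5, -1.0]
opening: 0.0224
```

```bash
python3 -m handwheel '[[[0,0,-8],[0,0,0],-0.8],[[0,0,-8],[0,0,0],-0.8],[[0,0,-2],[0,0,5.8],-0.8],[[0,0,0],[0,0,5.8],-0.8],[[0,0,0],[0,0,5.8],-0.8],[[0,0,0],[0,0,5.8],-0.8],[[0,0,0],[0,0,0],-0.8]]'
```

```text
time: 6.1
eef_pos: [0.435, 0.0592, 0.0251]
tool_rot: [-3.138, 0.003, 1.534]
contact_force: [-1.1, 0.0, -1.9]
opening: 0.0225
```

```bash
python3 -m handwheel '[[[-13,16,0],[0,0,-1],-0.8],[[-13,16,0],[0,0,0],-0.8],[[-13,16,0],[0,0,0],-0.8],[[-13,16,0],[0,0,0],-0.8],[[0,0,0],[0,0,0],-0.8],[[0,0,0],[0,0,0],-0.8]]'; python3 - <<'E'
from h import *
for c in("top","side"):
    im=shot(c,c+"2")
    u,v=w2pix(c,(.58,.04,.024)).astype(int);print(u,v)
    cv2.imwrite(f'pics/c2{c}.png',cv2.resize(im[max(v-70,0):v+70,u-90:u+90,::-1],None,fx=4,fy=4,interpolation=2))
E
```

```text
time: 6.6
eef_pos: [0.5, 0.0043, 0.0283]
tool_rot: [-3.139, 0.003, 1.575]
contact_force: [-0.7, 0.2, -2.2]
opening: 0.0227
279 210
279 253
```

View pics/c2top.png

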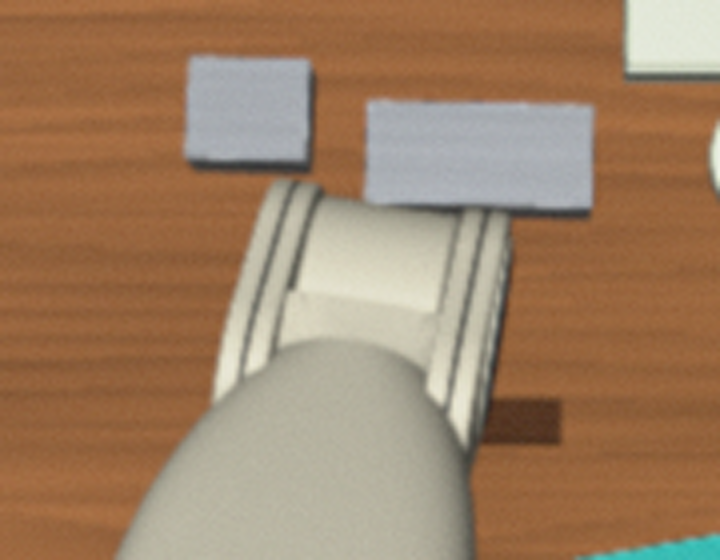

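View pics/c2side.png

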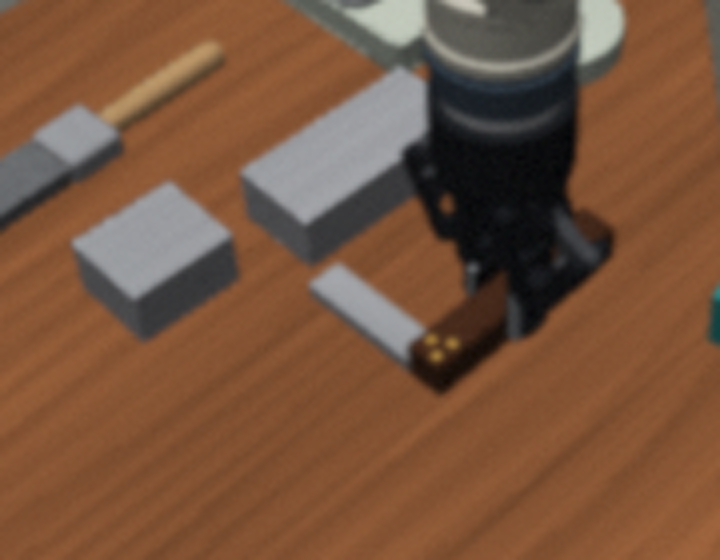

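```bash
cat >> h.py <<'E'
def overlay(im,cam,polys,name,c,half=(90,70),f=4):
    u,v=w2pix(cam,c).astype(int); v0=max(v-half[1],0);u0=max(u-half[0],0)
    a=cv2.resize(im[v0:v+half[1],u0:u+half[0],::-1],None,fx=f,fy=f,interpolation=2)
    for P,col in polys:
        q=np.array([(w2pix(cam,p)-[u0,v0]+.5)*f for p in P]); cv2.polylines(a,[np.int32(q*8)],True,col,1,cv2.LINE_AA,3)
    cv2.imwrite(f'pics/{name}.png',a)
def place(o,yaw,pts):
    y=np.radians(yaw);R=np.array([[np.cos(y),-np.sin(y)],[np.sin(y),np.cos(y)]])
    return [(*(np.array(o[:2])+R@np.array(p[:2])/1000),o[2]+p[2]/1000) for p in pts]
def sq(o,yaw): return [(place(o,yaw,[(12,48,10),(12,70,10),(92,70,10),(92,48,10)]),(0,255,0)),(place(o,yaw,[(-12,-70,24),(12,-70,24),(12,70,24),(-12,70,24)]),(0,0,255))]
def blk(o,yaw,hy): return [(place(o,yaw,[(-30,-hy,40),(30,-hy,40),(30,hy,40),(-30,hy,40)]),(255,0,0)),(place(o,yaw,[(-30,-hy,0),(-30,hy,0),(30,hy,0)]),(255,255,0))]
E
python3 - <<'E'
from h import *
im=cv2.cvtColor(cv2.imread('pics/side2.png'),cv2.COLOR_BGR2RGB)
overlay(im,'side',sq((.500,-.0037,.0259),.2)+blk((.653,-.0264,0),-1,65)+blk((.6799,.1067,0),-1,35),'o2',(.58,.04,.024))
E
```

```text
(no output)
```

View pics/o2.png

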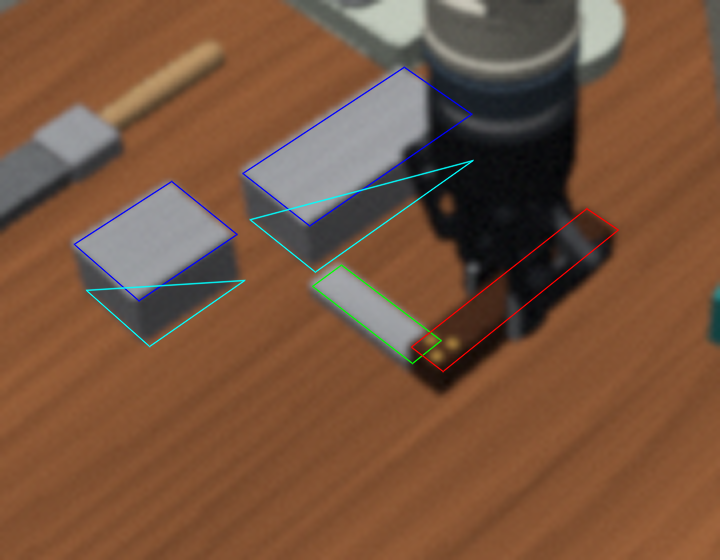

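The overlay agrees with the image to about 1 mm at the blade corners (312,286) and the block top. Next I lower, then move forward into the gap.

```bash
python3 -m handwheel '[[[0,0,9],[0,0,1.2],-0.8],[[0,0,9],[0,0,0],-0.8],[[0,0,4],[0,0,0],-0.8],[[0,0,0],[0,0,0],-0.8]]';python3 -m handwheel '[[[0,12,0],[0,0,0],-0.8],[[0,12,0],[0,0,0],-0.8],[[0,12,0],[0,0,0],-0.8],[[0,0,0],[0,0,0],-0.8]]'
```

```text
time: 7.03
eef_pos: [0.4974, 0.0064, 0.0044]
tool_rot: [-3.138, 0.002, 1.555]
contact_force: [0.2, -0.1, -1.6]
opening: 0.0228
time: 7.37
eef_pos: [0.5332, 0.0069, 0.003]
tool_rot: [-3.135, 0.002, 1.557]
contact_force: [0.4, -0.6, -2.6]
opening: 0.0227
```

```bash
python3 -m handwheel '[[[-2,8,0],[0,0,0],-0.8],[[0,8,0],[0,0,0],-0.8],[[0,8,0],[0,0,0],-0.8],[[0,8,0],[0,0,0],-0.8],[[0,8,0],[0,0,0],-0.8],[[0,5,0],[0,0,0],-0.8],[[0,0,0],[0,0,0],-0.8]]'; python3 - <<'E'
from h import *
s=telemetry.get_state();p=s['eef_pos'];y=np.degrees(s['tool_rot'][2])-90
im=shot('side','side3')
o=place((p[0],p[1],p[2]-.0024),y,[(0,-8,0)])[0];print(o,y)
overlay(im,'side',sq(o,y)+blk((.653,-.0264,0),-1,65)+blk((.6799,.1067,0),-1,35),'o3',(.6,.04,.024))
E
```

```text
time: 7.95
eef_pos: [0.5823, 0.0044, 0.0026]
tool_rot: [-3.134, 0.002, 1.558]
contact_force: [0.2, 0.5, -0.4]
opening: 0.0228
(np.float64(0.582153905225747), np.float64(-0.0035561064607448527), np.float64(0.00023786119891506695)) -0.7363498410824718
```

View pics/o3.png

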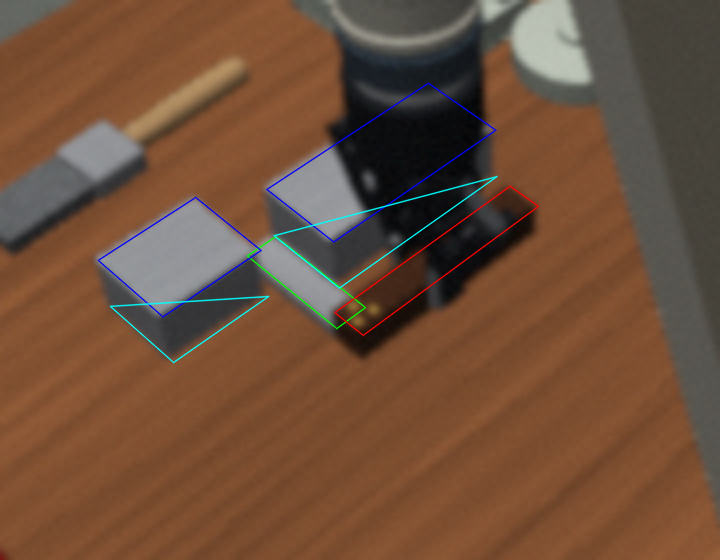

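Blade is in the gap at about (290,280) with the stock some 29 mm short of the front face. I'll open slightly and rise.

```bash
python3 -m handwheel '[[[0,0,0],[0,0,0],-0.25],[[0,0,0],[0,0,0],-0.25],[[0,0,0],[0,0,0],-0.25],[[0,0,0],[0,0,0],-0.25]]'; python3 -m handwheel '[[[0,0,-10],[0,0,0],-0.25],[[0,0,-15],[0,0,0],-0.25],[[0,0,-15],[0,0,0],-0.25],[[0,0,-10],[0,0,0],-0.25],[[0,-15,0],[0,0,0],-0.6],[[0,-20,0],[0,0,0],-0.9],[[0,-15,0],[0,0,0],-1],[[0,0,0],[0,0,0],-1]]'; python3 - <<'E'
from h import *
im=shot('side','side4')
o=(.5822,-.0036,0);y=-.74
overlay(im,'side',sq(o,y)+blk((.653,-.0264,0),-1,65)+blk((.6799,.1067,0),-1,35),'o4',(.6,.04,.024))
E
```

```text
time: 8.33
eef_pos: [0.5814, 0.0045, 0.0028]
tool_rot: [-3.134, 0.002, 1.558]
contact_force: [-0.3, -0.2, 0.4]
opening: 0.0319
time: 9.0
eef_pos: [0.53, 0.0052, 0.061]
tool_rot: [-3.137, 0.002, 1.558]
contact_force: [0.6, 0.7, -0.2]
opening: 0.0002
```

View pics/o4.png

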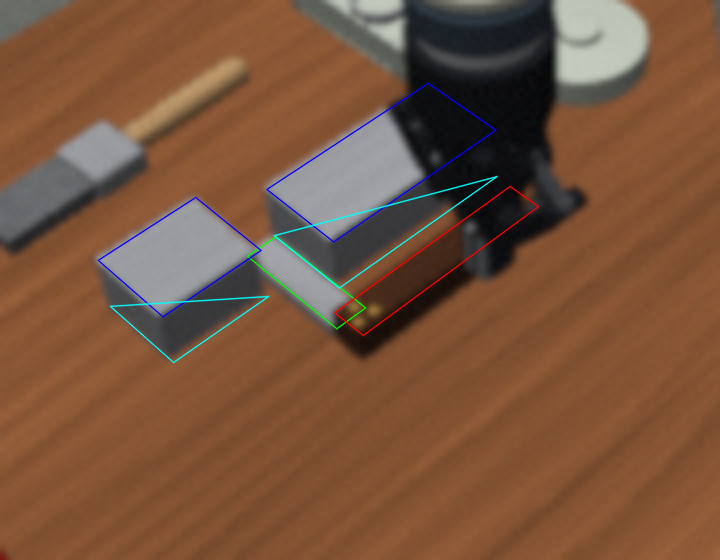

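```bash
python3 -m handwheel '[[[17,0,0],[0,0,0],-1],[[16,0,0],[0,0,0],-1],[[0,0,15],[0,0,0],-1],[[0,0,15],[0,0,0],-1],[[0,0,15],[0,0,0],-1],[[0,0,8],[0,0,0],-1],[[0,0,0],[0,0,0],-1]]'; python3 - <<'E'
from h import *
im=shot('side','side5')
o=(.5822,-.0036,0);y=-.74
overlay(im,'side',sq(o,y),'o5',(.6,.04,.024))
E
```

```text
time: 9.63
eef_pos: [0.5401, 0.0389, 0.0115]
tool_rot: [3.133, 0.003, 1.557]
contact_force: [0.4, -0.0, -0.2]
opening: 0.0004
```

View pics/o5.png

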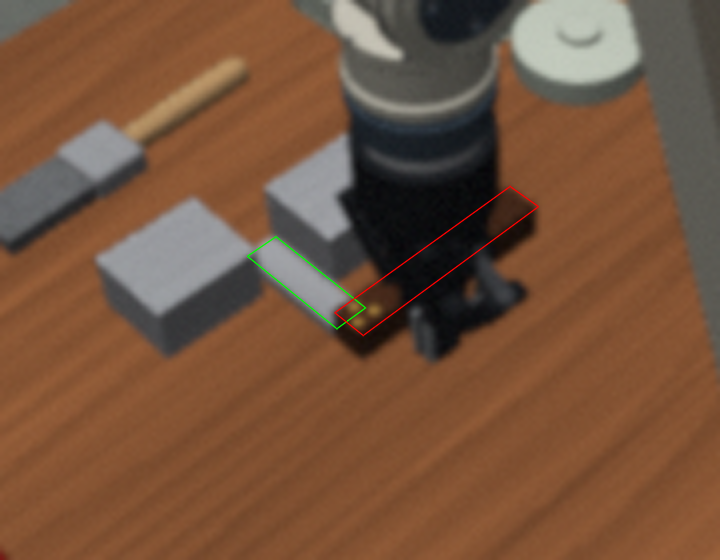

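```bash
python3 -m handwheel '[[[0,0,5],[0.5,0,0],-1],[[0,4,0],[0,0,0],-1],[[0,4,0],[0,0,0],-1],[[0,4,0],[0,0,0],-1],[[0,0,0],[0,0,0],-1]]'; python3 -m handwheel '[[[0,3,0],[0,0,0],-1],[[0,3,0],[0,0,0],-1]]'; python3 -m handwheel '[[[0,3,0],[0,0,0],-1],[[0,3,0],[0,0,0],-1]]'
```

```text
time: 10.1
eef_pos: [0.5561, 0.038, 0.0094]
tool_rot: [3.138, 0.003, 1.556]
contact_force: [0.3, 0.1, -0.3]
opening: 0.0003
time: 10.27
eef_pos: [0.5623, 0.0379, 0.0097]
tool_rot: [3.139, 0.003, 1.556]
contact_force: [-1.7, -0.1, -0.6]
opening: -0.0002
time: 10.43
eef_pos: [0.5684, 0.0379, 0.0098]
tool_rot: [3.139, 0.003, 1.556]
contact_force: [-1.2, 0.7, -0.3]
opening: -0.0004
```

```bash
python3 -m handwheel '[[[0,3,0],[0,0,0],-1],[[0,3,0],[0,0,0],-1]]'; python3 -m handwheel '[[[0,3,0],[0,0,0],-1],[[0,1,0],[0,0,0],-1]]';  python3 -m handwheel '[[[0,0,0],[0,0,0],-1]]'; python3 - <<'E'
from h import *
im=shot('side','side6')
p=telemetry.get_state()['eef_pos']
o=(p[0]+.022,-.0036,0);y=-.74
overlay(im,'side',sq(o,y)+blk((.653,-.0264,0),-1,65),'o6',(.61,.03,.024),(60,50),6)
E
```

```text
time: 10.6
eef_pos: [0.5747, 0.0379, 0.0097]
tool_rot: [3.14, 0.003, 1.556]
contact_force: [-1.4, -0.9, 0.7]
opening: 0.0002
time: 10.77
eef_pos: [0.5793, 0.0378, 0.0097]
tool_rot: [3.14, 0.003, 1.556]
contact_force: [-2.0, -0.3, 0.2]
opening: -0.0003
time: 10.85
eef_pos: [0.5794, 0.0378, 0.0096]
tool_rot: [3.14, 0.003, 1.556]
contact_force: [-1.5, -0.2, 1.4]
opening: 0.0
```

View pics/o6.png

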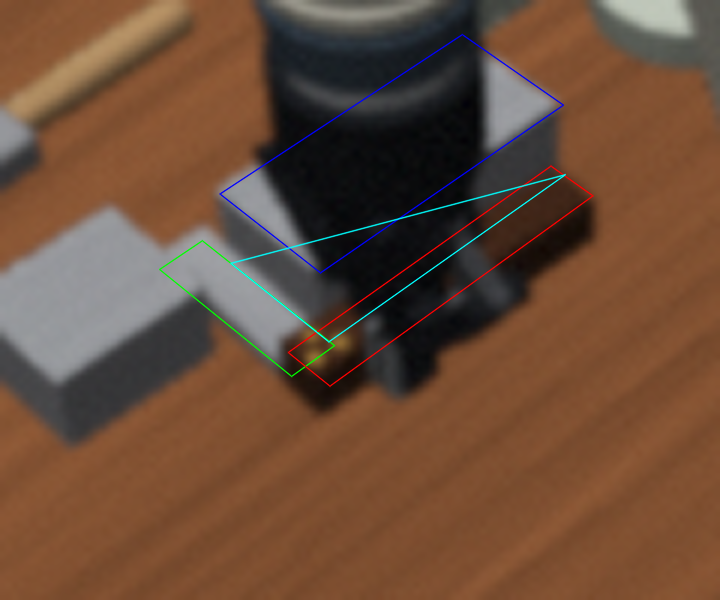

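```bash
python3 -m handwheel '[[[0,3,0],[0,0,0],-1],[[0,-4,0],[0,0,0],-1],[[-10,-1,0],[0,0,0],-1],[[-10,0,0],[0,0,0],-1],[[0,0,1],[0,0,0],-1]]'; python3 -m handwheel '[[[0,2,0],[0,0,0],-1],[[0,2,0],[0,0,0],-1]]';python3 -m handwheel '[[[0,1,0],[0,0,0],-1]]'
```

```text
time: 11.32
eef_pos: [0.5776, 0.0163, 0.0092]
tool_rot: [3.138, 0.004, 1.557]
contact_force: [-0.3, -0.2, -0.6]
opening: -0.0001
time: 11.48
eef_pos: [0.5814, 0.0148, 0.0091]
tool_rot: [3.138, 0.004, 1.555]
contact_force: [-1.4, 1.1, 0.3]
opening: 0.0004
time: 11.57
eef_pos: [0.5824, 0.0146, 0.0091]
tool_rot: [3.139, 0.004, 1.555]
contact_force: [-2.4, 0.7, 0.5]
opening: -0.0001
```

```bash
python3 -m handwheel '[[[0,0.6,0],[0,0,0],-1]]';python3 -m handwheel '[[[0,0.6,0],[0,0,0],-1]]';python3 -m handwheel '[[[0,0.6,0],[0,0,0],-1]]';python3 -m handwheel '[[[0,0.5,0],[0,0,0],-1]]'
```

```text
time: 11.65
eef_pos: [0.5829, 0.0146, 0.009]
tool_rot: [3.139, 0.004, 1.555]
contact_force: [-2.6, 0.4, 2.0]
opening: -0.0001
time: 11.73
eef_pos: [0.5834, 0.0146, 0.009]
tool_rot: [3.14, 0.004, 1.555]
contact_force: [-2.9, 0.2, 1.1]
opening: -0.0003
time: 11.82
eef_pos: [0.5839, 0.0147, 0.009]
tool_rot: [3.14, 0.004, 1.555]
contact_force: [-2.4, -0.9, 1.5]
opening: 0.0001
time: 11.9
eef_pos: [0.5843, 0.0148, 0.009]
tool_rot: [3.141, 0.004, 1.555]
contact_force: [-2.5, -0.4, 1.6]
opening: -0.0
```

```bash
python3 -m handwheel '[[[0,0.5,0],[0,0,0],-1]]';python3 -m handwheel '[[[0,0.5,0],[0,0,0],-1]]';python3 -m handwheel '[[[0,0.5,0],[0,0,0],-1]]'
```

```text
time: 11.98
eef_pos: [0.5848, 0.0149, 0.009]
tool_rot: [3.141, 0.004, 1.555]
contact_force: [-1.9, -0.6, 1.7]
opening: 0.0001
time: 12.07
eef_pos: [0.5852, 0.015, 0.009]
tool_rot: [3.141, 0.004, 1.555]
contact_force: [-2.0, -0.7, 2.2]
opening: 0.0003
time: 12.15
eef_pos: [0.5856, 0.015, 0.009]
tool_rot: [3.141, 0.004, 1.556]
contact_force: [-4.6, -0.7, 3.3]
opening: -0.0001
```

```bash
python3 -m handwheel '[[[0,0.5,0],[0,0,0],-1]]';python3 -m handwheel '[[[0,0.5,0],[0,0,0],-1]]'
```

```text
time: 12.23
eef_pos: [0.5857, 0.015, 0.0089]
tool_rot: [-3.141, 0.004, 1.555]
contact_force: [-5.7, -0.9, 3.3]
opening: -0.0
time: 12.32
eef_pos: [0.5856, 0.0151, 0.0089]
tool_rot: [-3.14, 0.004, 1.556]
contact_force: [-4.9, -0.1, 3.5]
opening: -0.0001
```

```bash
python3 -m handwheel '[[[0,0.7,0],[0,0,0],-1]]';python3 -m handwheel '[[[0,0.7,0],[0,0,0],-1]]';python3 -m handwheel '[[[0,0.8,0],[0,0,0],-1]]'
```

```text
time: 12.4
eef_pos: [0.5856, 0.0151, 0.0088]
tool_rot: [-3.139, 0.004, 1.556]
contact_force: [-5.3, -0.8, 4.0]
opening: -0.0001
time: 12.48
eef_pos: [0.5856, 0.0151, 0.0087]
tool_rot: [-3.137, 0.004, 1.556]
contact_force: [-5.8, -0.3, 3.8]
opening: -0.0001
time: 12.57
eef_pos: [0.5856, 0.0152, 0.0086]
tool_rot: [-3.136, 0.004, 1.556]
contact_force: [-6.2, -0.5, 4.6]
opening: 0.0001
```

```bash
python3 -m handwheel '[[[0,1.0,-0.2],[0,0,0],-1]]';python3 -m handwheel '[[[0,1.2,-0.2],[0,0,0],-1]]';python3 -m handwheel '[[[0,1.2,-0.2],[0,0,0],-1]]'
```

```text
time: 12.65
eef_pos: [0.5856, 0.0152, 0.0087]
tool_rot: [-3.134, 0.004, 1.556]
contact_force: [-6.7, -1.0, 3.0]
opening: 0.0001
time: 12.73
eef_pos: [0.5857, 0.0152, 0.0087]
tool_rot: [-3.132, 0.005, 1.555]
contact_force: [-8.1, -1.3, 4.3]
opening: -0.0005
time: 12.82
eef_pos: [0.5856, 0.0152, 0.0087]
tool_rot: [-3.129, 0.005, 1.555]
contact_force: [-7.5, -1.0, 5.1]
opening: 0.0002
```

```bash
python3 -m handwheel '[[[0,1.2,-0.2],[-0.1,0,0],-1],[[0,1.2,-0.2],[-0.1,0,0],-1],[[0,1.2,-0.2],[-0.1,0,0],-1]]';python3 -m handwheel '[[[0,1.2,-0.2],[-0.1,0,0],-1],[[0,1.2,-0.2],[-0.1,0,0],-1],[[0,1.2,-0.2],[-0.1,0,0],-1]]'; python3 - <<'E'
from h import *
im=shot('side','side7')
o=(.6113,-.0037,0);y=-1
overlay(im,'side',sq(o,y)+blk((.653,-.0264,0),-1,65),'o7',(.61,.03,.024),(60,50),6)
E
```

```text
time: 13.07
eef_pos: [0.5856, 0.0152, 0.0088]
tool_rot: [-3.127, 0.005, 1.555]
contact_force: [-7.5, -0.7, 4.0]
opening: -0.0002
time: 13.32
eef_pos: [0.5856, 0.0152, 0.0088]
tool_rot: [-3.126, 0.006, 1.555]
contact_force: [-8.6, -0.9, 5.1]
opening: 0.0001
```

View pics/o7.png

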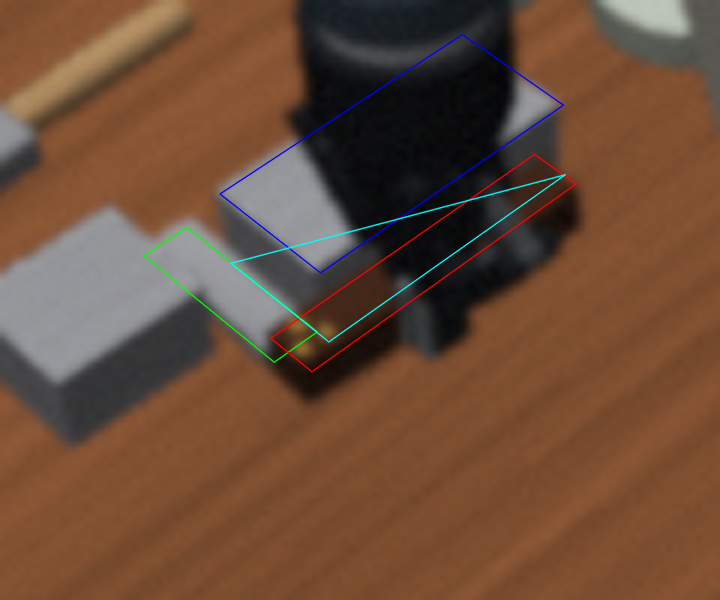

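```bash
python3 -m handwheel '[[[0,1.2,-0.2],[-0.1,0,0],-1],[[0,1.2,-0.2],[-0.1,0,0],-1],[[0,1.2,-0.2],[-0.1,0,0],-1],[[0,1.2,-0.2],[-0.1,0,0],-1],[[0,1.2,-0.2],[-0.1,0,0],-1]]'; python3 -m handwheel '[[[0,-6,0],[0,0,0],-1],[[0,-10,-5],[0,0,0],-1],[[0,-2,-15],[0,0,0],-1],[[0,0,-20],[0,0,0],-1],[[0,0,-20],[-0.8,0,0],-1],[[20,0,0],[0,0,0],-1],[[25,0,0],[0,0,0],-1],[[25,0,0],[0,0,0],-1],[[15,0,0],[0,0,0],-1],[[0,0,0],[0,0,0],-1]]'; python3 - <<'E'
from h import *
for c in ('side','top'):
  im=shot(c,c+'8')
  o=(.6113,-.0052,0);y=-1
  overlay(im,c,sq(o,y)+blk((.653,-.0264,0),-1,65),'o8'+c,(.61,.03,.024),(60,50),6)
E
```

```text
time: 13.78
eef_pos: [0.5855, 0.0152, 0.0088]
tool_rot: [-3.123, 0.006, 1.555]
contact_force: [-7.8, -0.6, 4.6]
opening: 0.0
time: 14.62
eef_pos: [0.5678, 0.1035, 0.0752]
tool_rot: [3.136, 0.004, 1.552]
contact_force: [-0.7, 0.3, 0.4]
opening: -0.0002
```

View pics/o8side.png

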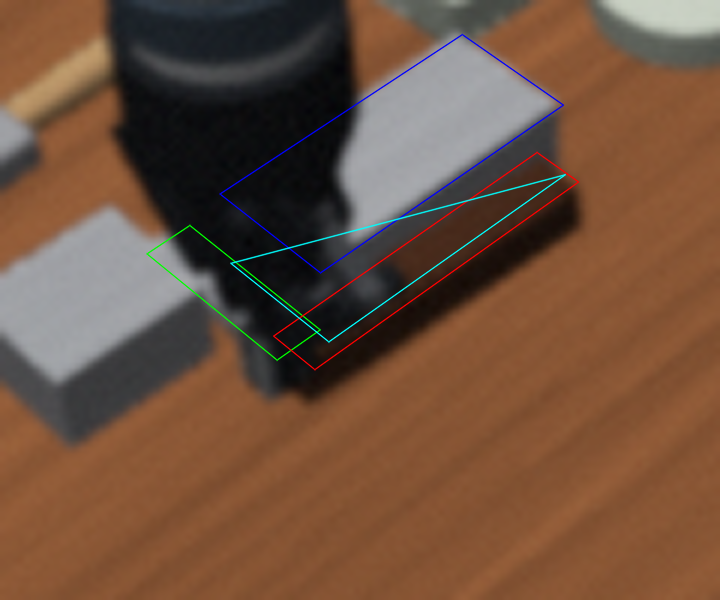

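View pics/o8top.png

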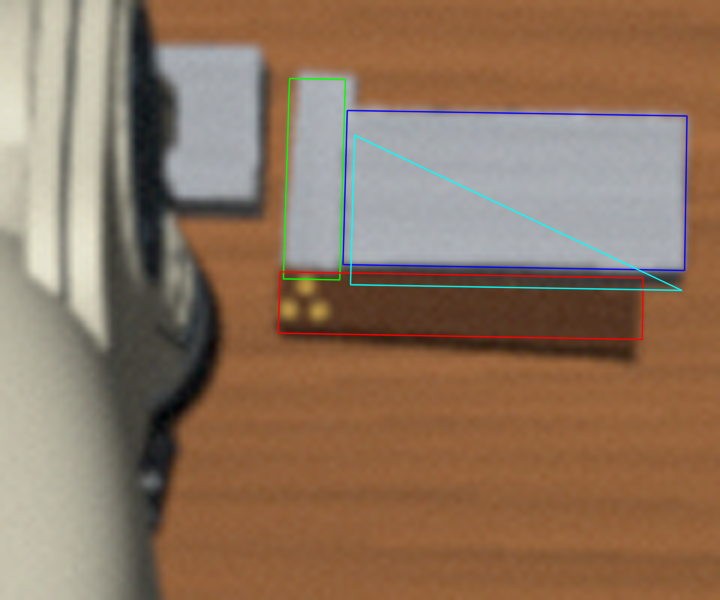

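```bash
cat > fit.py <<'E'
from h import *
import sys
np.set_printoptions(precision=4,suppress=True)
def run(name):
    im=cv2.cvtColor(cv2.imread(f'pics/{name}.png'),cv2.COLOR_BGR2RGB)
    g=lambda r:(r[...,2]>110)&(abs(r[...,0]-r[...,2])<40)
    box=(.57,.73,-.11,.16)
    r=rectify(im,'top',.04,*box).astype(int)
    for w,e,a in rect(g(r),box[1],box[3])[:3]: print('grey z40',w.mean(0),e[:2],a[:2])
    r=cv2.GaussianBlur(rectify(im,'top',.024,*box),(0,0),4)
    cv2.imwrite('pics/rect_'+name+'.png',cv2.resize(rectify(im,'top',.024,*box),None,fx=.7,fy=.7)[...,::-1])
run(sys.argv[1])
E
python3 fit.py top8
```

```text
grey z40 [ 0.6563 -0.0165] [0.0767 0.1532] [ -3.5763 -93.5763]
grey z40 [0.6501 0.1409] [0.0382 0.1597] [-90. 180.]
grey z40 [0.6796 0.0911] [0.0407 0.0608] [-90. 180.]
```

View pics/rect_top8.png

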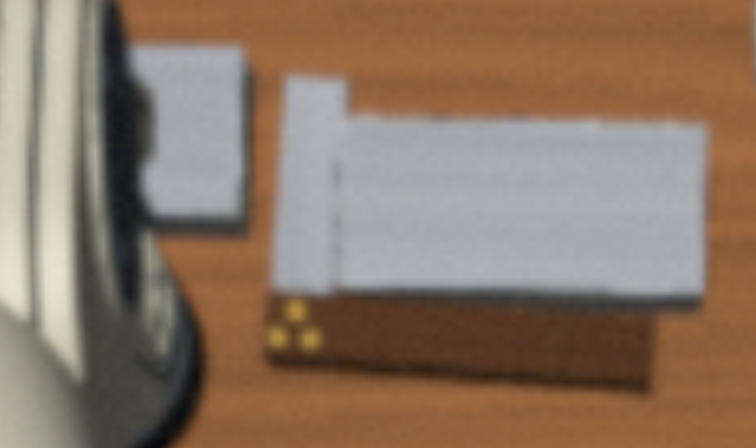

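The top view shows the heel at the corner (272,275) but the stock is turned about 2.7° clockwise relative to the block. The toe is still some 4–5 mm off the face, so I'll push nearer the toe.

```bash
python3 -m handwheel '[[[-35,-5,0],[0,0,0],-1],[[-35,0,0],[0,0,0],-1],[[-35,0,0],[0,0,0],-1],[[-35,0,0],[0,0,0],-1],[[0,0,20],[0,0,0],-1],[[0,0,20],[0,0,0],-1],[[0,0,18],[0.3,0,0],-1],[[0,0,7],[0,0,0],-1]]';  python3 -m handwheel '[[[0,2,0],[0,0,0],-1]]'
```

```text
time: 15.38
eef_pos: [0.5603, -0.0536, 0.0118]
tool_rot: [3.133, 0.008, 1.546]
contact_force: [-0.6, -0.4, -0.2]
opening: 0.0002
time: 15.47
eef_pos: [0.5609, -0.0545, 0.0105]
tool_rot: [3.136, 0.008, 1.545]
contact_force: [-0.9, -0.2, -0.5]
opening: 0.0001
```

```bash
python3 -m handwheel '[[[0,3,0],[0,0,0],-1],[[0,3,0],[0,0,0],-1],[[0,3,0],[0,0,0],-1],[[0,2,0],[0,0,0],-1]]'; for i in 1; do python3 - <<'E'
from h import *
s=telemetry.get_state();print(s['moment'],s['contact_force'])
E
done; python3 -m handwheel '[[[0,2,0],[0,0,0],-1]]';python3 -m handwheel '[[[0,1.5,0],[0,0,0],-1]]'
```

```text
time: 15.8
eef_pos: [0.5738, -0.0558, 0.0129]
tool_rot: [3.133, 0.008, 1.545]
contact_force: [0.9, 0.6, -1.4]
opening: 0.0001
[0.00650357 0.00039247 0.00181269] [ 0.89932266  0.57526524 -1.44606506]
time: 15.88
eef_pos: [0.5766, -0.0557, 0.0137]
tool_rot: [3.132, 0.008, 1.545]
contact_force: [-0.5, 1.1, -0.9]
opening: -0.0003
time: 15.97
eef_pos: [0.5788, -0.0556, 0.0143]
tool_rot: [3.131, 0.009, 1.545]
contact_force: [0.1, 0.1, -0.6]
opening: 0.0002
```

```bash
python3 -m handwheel '[[[0,1,4],[0,0,0],-1]]';python3 -m handwheel '[[[0,1,2],[0,0,0],-1]]';python3 -m handwheel '[[[0,1,0],[0,0,0],-1]]';python3 -m handwheel '[[[0,0.7,0],[0,0,0],-1]]'
```

```text
time: 16.05
eef_pos: [0.5808, -0.0556, 0.0112]
tool_rot: [3.129, 0.009, 1.546]
contact_force: [-0.8, -0.8, 1.3]
opening: 0.0001
time: 16.13
eef_pos: [0.5817, -0.0554, 0.0089]
tool_rot: [3.129, 0.009, 1.546]
contact_force: [-1.4, -0.5, 0.9]
opening: 0.0002
time: 16.22
eef_pos: [0.5825, -0.0553, 0.0085]
tool_rot: [3.13, 0.009, 1.546]
contact_force: [-0.7, 0.1, 0.0]
opening: -0.0002
time: 16.3
eef_pos: [0.5829, -0.0553, 0.0082]
tool_rot: [3.131, 0.009, 1.546]
contact_force: [-1.2, -0.3, 0.9]
opening: 0.0001
```

```bash
for r in 1; do python3 -m handwheel '[[[0,0.7,0],[0,0,0],-1]]';python3 -m handwheel '[[[0,0.7,0],[0,0,0],-1]]';python3 -m handwheel '[[[0,0.7,0],[0,0,0],-1]]';python3 -m handwheel '[[[0,0.7,0],[0,0,0],-1]]'; done
```

```text
time: 16.38
eef_pos: [0.5834, -0.0553, 0.008]
tool_rot: [3.132, 0.009, 1.546]
contact_force: [-1.7, 0.4, -0.5]
opening: 0.0003
time: 16.47
eef_pos: [0.584, -0.0553, 0.008]
tool_rot: [3.132, 0.009, 1.546]
contact_force: [-2.1, -1.1, 0.4]
opening: 0.0001
time: 16.55
eef_pos: [0.5846, -0.0554, 0.0079]
tool_rot: [3.132, 0.009, 1.546]
contact_force: [-1.4, -0.6, 0.7]
opening: -0.0005
time: 16.63
eef_pos: [0.5853, -0.0554, 0.0079]
tool_rot: [3.132, 0.009, 1.546]
contact_force: [-0.7, -0.8, -0.0]
opening: 0.0004
```

```bash
python3 -m handwheel '[[[0,0.6,0],[0,0,0],-1]]';python3 -m handwheel '[[[0,0.6,0],[0,0,0],-1]]'; python3 - <<'E'
from h import *
im=shot('top','top9')
overlay(im,'top',blk((.653,-.0264,0),-1,65),'o9',(.61,.03,.024),(60,50),6)
im=shot('side','side9')
overlay(im,'side',blk((.653,-.0264,0),-1,65),'o9s',(.61,.03,.024),(60,50),6)
E
```

```text
time: 16.72
eef_pos: [0.5855, -0.0555, 0.0079]
tool_rot: [3.133, 0.009, 1.546]
contact_force: [-4.9, -0.4, 3.6]
opening: -0.0001
time: 16.8
eef_pos: [0.5855, -0.0555, 0.0079]
tool_rot: [3.134, 0.009, 1.546]
contact_force: [-5.8, -1.0, 3.8]
opening: -0.0
```

View pics/o9.png

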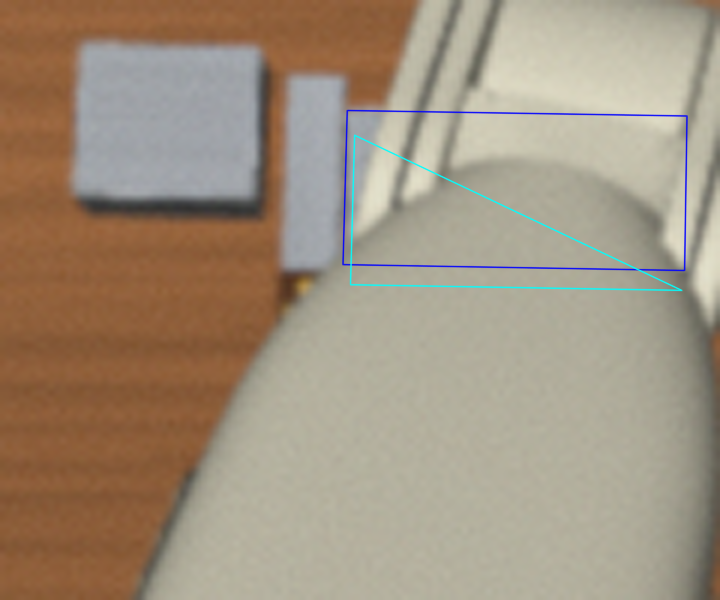

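View pics/o9s.png

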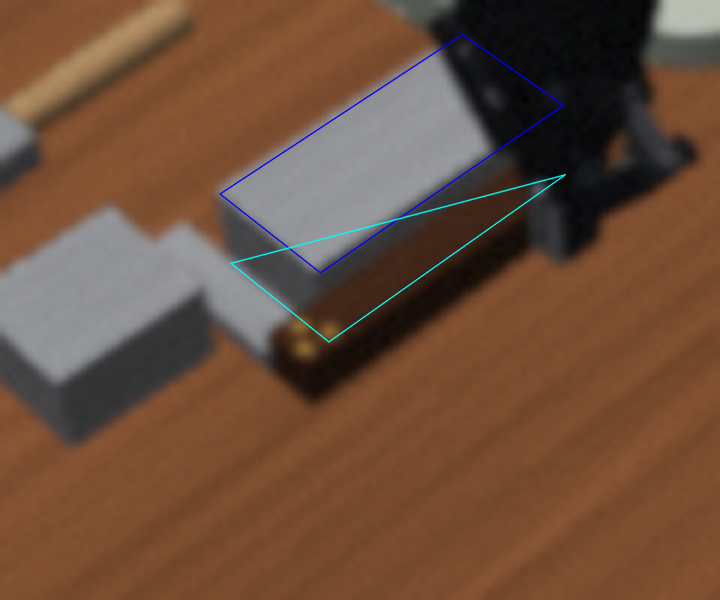

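The stall came at the same x again, with a sudden upward force. In the side view the gripper's linkage overhangs the block's top front edge, around (490,140). So the linkage was most likely touching the block and the earlier seating doesn't count. I'll turn the gripper 90° so its narrow side faces the block.

```bash
python3 -m handwheel '[[[0,-6,0],[0,0,0],-1],[[0,-12,0],[0,0,0],-1],[[0,-10,-5],[0,0,0],-1],[[0,0,-20],[0,0,0],-1],[[0,0,-20],[0,0,0],-1],[[0,0,-15],[0,0,-7],-1],[[0,0,0],[0,0,-7],-1],[[0,0,0],[0,0,-7],-1],[[0,0,0],[0,0,-7],-1],[[0,0,0],[0,0,-7],-1]]';python3 -m handwheel '[[[0,0,0],[0,0,-7],-1],[[0,0,0],[0,0,-7],-1],[[0,0,0],[0,0,-7],-1],[[0,0,0],[0,0,-7],-1],[[0,0,0],[0,0,-7],-1],[[0,0,0],[0,0,-7],-1],[[0,0,0],[0,0,-7],-1],[[0,0,0],[0,0,-7],-1],[[0,0,0],[0,0,-1],-1],[[0,0,0],[0,0,0],-1]]'; python3 - <<'E'
from h import *
im=shot('side','side10')
overlay(im,'side',blk((.653,-.0264,0),-1,65),'o10s',(.60,.0,.024),(70,60),5)
E
```

```text
time: 17.73
eef_pos: [0.5542, -0.0533, 0.0738]
tool_rot: [3.135, 0.014, 2.17]
contact_force: [-0.9, -0.1, -0.3]
opening: 0.0001
time: 18.57
eef_pos: [0.5524, -0.0527, 0.0792]
tool_rot: [-3.132, 0.023, -3.091]
contact_force: [-0.5, 1.0, -0.5]
opening: -0.0
```

View pics/o10s.png

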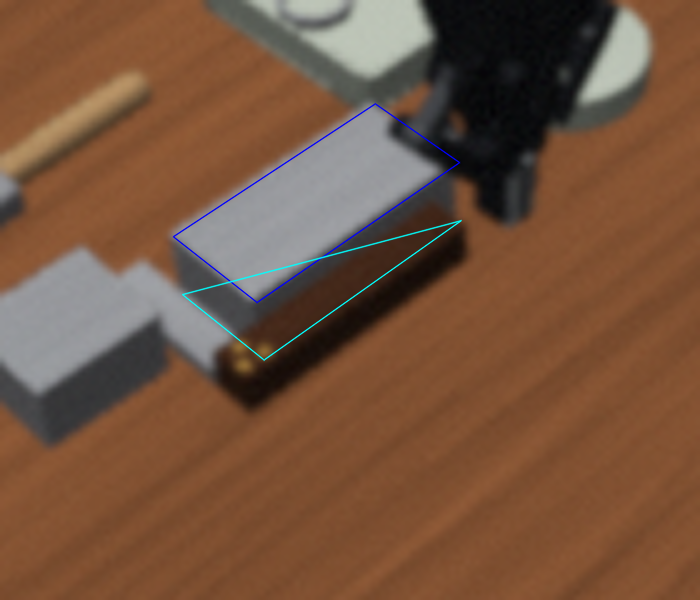

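```bash
python3 -m handwheel '[[[0,20,0],[-0.5,1.3,3.9],-1],[[0,20,0],[0,0,0],-1],[[0,18,10],[0,0,0],-1],[[0,0,18],[0,0,0],-1],[[0,0,18],[0,0,0],-1],[[0,0,15],[0,0,0],-1],[[0,0,6],[0,0,0],-1],[[0,0,2],[0,0,0],-1]]'
```

```text
time: 19.28
eef_pos: [0.5538, 0.0078, 0.0105]
tool_rot: [3.141, 0.006, 3.09]
contact_force: [-0.4, 0.7, -0.2]
opening: 0.0001
```

```bash
python3 -m handwheel '[[[-4,0,1],[0,0,-1.8],-1],[[-4,0,1],[0,0,0],-1],[[-4,0,1],[0,0,0],-1],[[-4,0,0],[0,0,0],-1],[[-3,0,0],[0,0,0],-1],[[-3,0,0],[0,0,0],-1]]';python3 -m handwheel '[[[-2,0,0],[0,0,0],-1]]';python3 -m handwheel '[[[-2,0,0],[0,0,0],-1]]'
```

```text
time: 19.78
eef_pos: [0.5779, 0.0065, 0.0096]
tool_rot: [3.141, 0.008, 3.113]
contact_force: [-0.2, -0.0, 0.6]
opening: 0.0002
time: 19.87
eef_pos: [0.5806, 0.0063, 0.0099]
tool_rot: [3.141, 0.009, 3.112]
contact_force: [0.7, 0.4, 0.3]
opening: 0.0001
time: 19.95
eef_pos: [0.583, 0.0062, 0.0101]
tool_rot: [3.141, 0.009, 3.112]
contact_force: [-0.5, 0.1, 0.1]
opening: 0.0003
```

```bash
python3 -m handwheel '[[[-1,0,0.3],[0,0,0],-1]]';python3 -m handwheel '[[[-1,0,0.3],[0,0,0],-1]]';python3 -m handwheel '[[[-1,0,0.3],[0,0,0],-1]]';python3 -m handwheel '[[[-0.7,0,0],[0,0,0],-1]]';python3 -m handwheel '[[[-0.7,0,0],[0,0,0],-1]]'
```

```text
time: 20.03
eef_pos: [0.5844, 0.0061, 0.01]
tool_rot: [3.141, 0.009, 3.112]
contact_force: [0.4, 0.5, 0.1]
opening: -0.0001
time: 20.12
eef_pos: [0.5856, 0.0061, 0.0097]
tool_rot: [3.141, 0.009, 3.112]
contact_force: [0.4, 0.3, -0.4]
opening: 0.0
time: 20.2
eef_pos: [0.5866, 0.0061, 0.0093]
tool_rot: [3.141, 0.009, 3.111]
contact_force: [-0.5, 0.1, -0.5]
opening: 0.0
time: 20.28
eef_pos: [0.5873, 0.0061, 0.0093]
tool_rot: [3.141, 0.009, 3.112]
contact_force: [-0.4, 0.1, -0.6]
opening: 0.0001
time: 20.37
eef_pos: [0.588, 0.0061, 0.0092]
tool_rot: [3.141, 0.009, 3.112]
contact_force: [-0.5, 0.0, 0.6]
opening: -0.0004
```

```bash
python3 -m handwheel '[[[-0.7,0,0],[0,0,0],-1]]';python3 -m handwheel '[[[-0.7,0,0],[0,0,0],-1]]';python3 -m handwheel '[[[-0.7,0,0],[0,0,0],-1]]';python3 -m handwheel '[[[-0.7,0,0],[0,0,0],-1]]'
```

```text
time: 20.45
eef_pos: [0.5886, 0.0061, 0.0092]
tool_rot: [3.141, 0.009, 3.112]
contact_force: [-0.6, 0.5, 0.6]
opening: -0.0005
time: 20.53
eef_pos: [0.5893, 0.0061, 0.0092]
tool_rot: [3.141, 0.009, 3.111]
contact_force: [-0.3, 0.3, 0.3]
opening: 0.0004
time: 20.62
eef_pos: [0.5894, 0.0061, 0.0092]
tool_rot: [3.141, 0.007, 3.112]
contact_force: [-6.6, 0.2, 4.6]
opening: -0.0002
time: 20.7
eef_pos: [0.5894, 0.0061, 0.0091]
tool_rot: [3.141, 0.006, 3.112]
contact_force: [-5.4, -0.2, 4.9]
opening: 0.0001
```

```bash
python3 -m handwheel '[[[-0.7,0,0],[0,0,0],-1]]';python3 -m handwheel '[[[-0.7,0,0],[0,0,0],-1]]'
```

```text
time: 20.78
eef_pos: [0.5894, 0.0061, 0.0091]
tool_rot: [3.141, 0.005, 3.111]
contact_force: [-5.9, 0.1, 5.4]
opening: -0.0
time: 20.87
eef_pos: [0.5893, 0.0061, 0.0091]
tool_rot: [3.142, 0.003, 3.111]
contact_force: [-6.4, 0.1, 4.6]
opening: -0.0002
```

```bash
python3 -m handwheel '[[[-1,0,-0.2],[0,0,0],-1],[[-1,0,-0.2],[0,0,0],-1]]'; python3 - <<'E'
from h import *
s=telemetry.get_state();print(s['moment'],s['contact_force'])
E
python3 -m handwheel '[[[-1.1,0,-0.2],[0,0,0],-1],[[-1.1,0,-0.2],[0,0,0],-1]]'
```

```text
time: 21.03
eef_pos: [0.5893, 0.0061, 0.0092]
tool_rot: [-3.141, -0.001, 3.111]
contact_force: [-5.9, -0.3, 2.9]
opening: 0.0001
[-0.08053216  1.13764319 -0.02471791] [-5.94306621 -0.27187282  2.90765985]
time: 21.2
eef_pos: [0.5893, 0.0061, 0.0092]
tool_rot: [-3.141, -0.005, 3.111]
contact_force: [-6.7, 0.5, 3.8]
opening: -0.0001
```

```bash
python3 -m handwheel '[[[-1.3,0,-0.3],[0,0,0],-1],[[-1.3,0,-0.3],[0,0.1,0],-1],[[-1.3,0,-0.3],[0,-0.1,0],-1]]';python3 -m handwheel '[[[-1.3,0,-0.3],[0,-0.2,0],-1],[[-1.3,0,-0.3],[0,-0.2,0],-1],[[-1.3,0,-0.3],[0,-0.2,0],-1]]'
```

```text
time: 21.45
eef_pos: [0.5892, 0.0061, 0.0093]
tool_rot: [-3.141, -0.013, 3.111]
contact_force: [-7.2, -0.7, 3.4]
opening: 0.0001
time: 21.7
eef_pos: [0.5892, 0.0062, 0.0093]
tool_rot: [-3.141, -0.01, 3.111]
contact_force: [-6.9, -0.9, 3.3]
opening: -0.0
```

```bash
python3 -m handwheel '[[[-1.5,0,-0.3],[0,-0.1,0],-1],[[-1.5,0,-0.3],[0,-0.1,0],-1],[[-1.5,0,-0.3],[0,-0.1,0],-1],[[-1.5,0,-0.3],[0,-0.1,0],-1],[[-1.5,0,-0.3],[0,-0.1,0],-1],[[-1.5,0,-0.3],[0,-0.1,0],-1],[[-1.5,0,-0.3],[0,-0.1,0],-1],[[-1.5,0,-0.3],[0,-0.1,0],-1]]';python3 -m handwheel '[[[8,0,0],[0,0,0],-1],[[12,0,0],[0,0,0],-1],[[8,0,-5],[0,0,0],-1],[[0,0,-20],[0,0,0],-1],[[0,0,-20],[0,0,0],-1],[[0,0,-20],[0,0,0],-1],[[0,25,0],[0,0,0],-1],[[0,35,0],[0,0,0],-1],[[0,35,0],[0,0,0],-1],[[0,15,0],[0,0,0],-1]]'; python3 - <<'E'
from h import *
for c in ('side','top'):
  im=shot(c,c+'11')
E
python3 fit.py top11
```

```text
time: 22.37
eef_pos: [0.5891, 0.0061, 0.0093]
tool_rot: [-3.139, -0.02, 3.111]
contact_force: [-7.9, -0.2, 4.6]
opening: -0.0
time: 23.2
eef_pos: [0.5654, 0.1171, 0.0813]
tool_rot: [-3.141, -0.01, 3.103]
contact_force: [0.2, -0.9, -0.2]
opening: 0.0003
grey z40 [ 0.6584 -0.0151] [0.0768 0.154 ] [ -1.3559 -91.3559]
grey z40 [0.6803 0.1022] [0.063 0.062] [-90. 180.]
grey z40 [0.6658 0.1561] [0.1285 0.0078] [  0. -90.]
```

View pics/rect_top11.png

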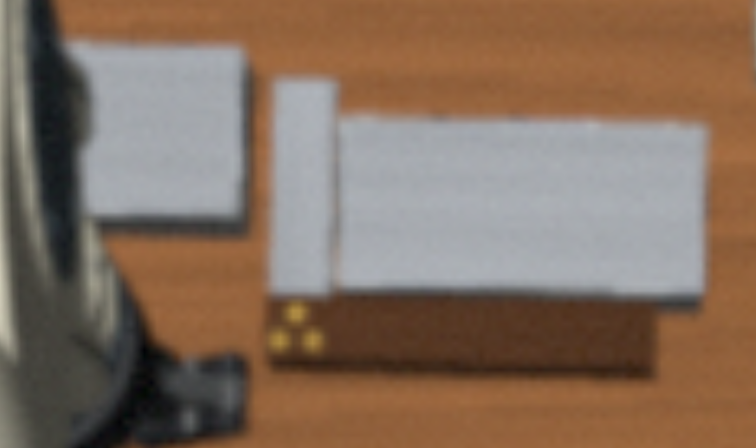

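The stock is now flush: its edge runs at 1.07°, the same as the block. A thin sliver of bench shows between blade and block end at (337,200), a gap of about 3 mm. Next I push on the stock's +y end.

```bash
python3 -m handwheel '[[[-16,0,0],[0,0,0],-1],[[-16,0,0],[0,0,0],-1],[[-16,-14,0],[0,0,0],-1],[[0,0,15],[0,-0.5,0],-1],[[0,0,20],[0,0,0],-1],[[0,0,20],[0,0,0],-1],[[0,0,12],[0,0,0],-1],[[0,0,4],[0,0,0],-1],[[0,0,0],[0,0,0],-1]]'
```

```text
time: 24.05
eef_pos: [0.6161, 0.0934, 0.0106]
tool_rot: [-3.139, 0.007, 3.104]
contact_force: [-0.7, 0.3, 0.7]
opening: -0.0002
```

```bash
python3 -m handwheel '[[[4,-3,1],[0,0,0],-1],[[0,-3,0],[0,0,0],-1],[[0,-2,0],[0,0,0],-1]]';python3 -m handwheel '[[[0,-1.5,0],[0,0,0],-1]]';python3 -m handwheel '[[[0,-1.5,0],[0,0,0],-1]]';python3 -m handwheel '[[[0,-1,0],[0,0,0],-1]]'
```

```text
time: 24.3
eef_pos: [0.6119, 0.0841, 0.0113]
tool_rot: [-3.139, 0.008, 3.104]
contact_force: [-0.2, 0.4, -0.0]
opening: 0.0
time: 24.38
eef_pos: [0.6121, 0.0821, 0.0122]
tool_rot: [-3.138, 0.01, 3.103]
contact_force: [0.7, 1.2, 0.7]
opening: -0.0001
time: 24.47
eef_pos: [0.6124, 0.0803, 0.0129]
tool_rot: [-3.139, 0.011, 3.103]
contact_force: [0.3, -0.4, 0.2]
opening: 0.0001
time: 24.55
eef_pos: [0.6127, 0.0791, 0.0135]
tool_rot: [-3.139, 0.012, 3.103]
contact_force: [-0.0, 1.4, -0.3]
opening: -0.0002
```

```bash
python3 -m handwheel '[[[0.5,-0.8,2],[0,0,0],-1]]';python3 -m handwheel '[[[0.3,-0.7,2],[0,0.3,0],-1]]';python3 -m handwheel '[[[0,-0.7,0.5],[0,0.3,0],-1]]';python3 -m handwheel '[[[0,-0.7,0.5],[0,0,0],-1]]'
```

```text
time: 24.63
eef_pos: [0.6128, 0.0788, 0.0126]
tool_rot: [-3.14, 0.014, 3.103]
contact_force: [-0.4, 8.8, 14.4]
opening: 0.0
time: 24.72
eef_pos: [0.6129, 0.0787, 0.0114]
tool_rot: [-3.141, 0.01, 3.104]
contact_force: [0.0, 1.7, 1.1]
opening: -0.0001
time: 24.8
eef_pos: [0.6129, 0.0784, 0.0111]
tool_rot: [3.141, 0.005, 3.105]
contact_force: [-0.4, 0.9, 0.8]
opening: 0.0002
time: 24.88
eef_pos: [0.6131, 0.078, 0.0108]
tool_rot: [3.141, 0.005, 3.105]
contact_force: [-0.4, 2.4, 1.9]
opening: 0.0001
```

```bash
python3 -m handwheel '[[[0,-0.7,0],[0,0,0],-1]]';python3 -m handwheel '[[[0,-0.7,0],[0,0,0],-1]]';python3 -m handwheel '[[[0,-0.7,0],[0,0,0],-1]]';python3 -m handwheel '[[[0,-0.7,0],[0,0,0],-1]]'
```

```text
time: 24.97
eef_pos: [0.6131, 0.0775, 0.0107]
tool_rot: [3.14, 0.005, 3.105]
contact_force: [-0.0, 2.4, 1.8]
opening: -0.0002
time: 25.05
eef_pos: [0.6131, 0.0769, 0.0106]
tool_rot: [3.14, 0.005, 3.105]
contact_force: [-0.9, 3.3, 2.0]
opening: 0.0004
time: 25.13
eef_pos: [0.6131, 0.0763, 0.0106]
tool_rot: [3.14, 0.005, 3.106]
contact_force: [-0.4, 2.6, 2.0]
opening: -0.0003
time: 25.22
eef_pos: [0.6131, 0.0756, 0.0106]
tool_rot: [3.14, 0.005, 3.106]
contact_force: [0.4, 5.5, 2.7]
opening: -0.0001
```

```bash
python3 -m handwheel '[[[0,-0.6,0],[0,0,0],-1]]';python3 -m handwheel '[[[0,-0.6,0],[0,0,0],-1]]';python3 -m handwheel '[[[0,-0.6,0],[0,0,0],-1]]'
```

```text
time: 25.3
eef_pos: [0.613, 0.0756, 0.0106]
tool_rot: [3.139, 0.005, 3.106]
contact_force: [-0.6, 8.0, 2.0]
opening: -0.0001
time: 25.38
eef_pos: [0.6131, 0.0756, 0.0106]
tool_rot: [3.137, 0.005, 3.107]
contact_force: [0.0, 6.5, 2.9]
opening: 0.0003
time: 25.47
eef_pos: [0.6131, 0.0757, 0.0106]
tool_rot: [3.136, 0.005, 3.107]
contact_force: [-0.4, 5.8, 1.5]
opening: -0.0002
```

```bash
python3 -m handwheel '[[[0,-0.8,0],[0,0,0],-1],[[0,-0.8,0],[0,0,0],-1],[[0,-0.8,0],[0,0,0],-1]]';python3 -m handwheel '[[[0,-1,0],[0.1,0,0],-1],[[0,-1,0],[0.1,0,0],-1],[[0,-1,0],[0.1,0,0],-1],[[0,-1,0],[0.1,0,0],-1],[[0,-1,0],[0.1,0,0],-1],[[0,-1,0],[0.1,0,0],-1],[[0,-1,0],[0.1,0,0],-1]]'; python3 -m handwheel '[[[0,6,0],[0,0,0],-1],[[0,10,0],[0,0,0],-1],[[0,8,-10],[0,0,0],-1],[[0,0,-20],[0,0,0],-1],[[0,0,-20],[0,0,0],-1],[[0,0,-20],[0,0,0],-1],[[20,0,0],[0,0,0],-1],[[20,0,0],[0,0,0],-1],[[10,0,0],[0,0,0],-1]]';  python3 - <<'E'
from h import *
for c in ('side','top'):
  im=shot(c,c+'12')
E
python3 fit.py top12
```

```text
time: 25.72
eef_pos: [0.613, 0.0757, 0.0107]
tool_rot: [3.131, 0.006, 3.109]
contact_force: [0.6, 6.4, 2.1]
opening: -0.0004
time: 26.3
eef_pos: [0.613, 0.0757, 0.0107]
tool_rot: [3.129, 0.007, 3.115]
contact_force: [0.0, 8.4, 2.0]
opening: -0.0001
time: 27.05
eef_pos: [0.5632, 0.104, 0.0862]
tool_rot: [3.134, 0.006, 3.114]
contact_force: [0.4, 0.5, 0.2]
opening: 0.0002
grey z40 [ 0.6585 -0.0169] [0.0767 0.1502] [ -1.206 -91.206]
grey z40 [0.6501 0.1408] [0.1597 0.0385] [  0. -90.]
grey z40 [0.6796 0.0913] [0.0608 0.0406] [ -0.7639 -90.7639]
```

View pics/rect_top12.png

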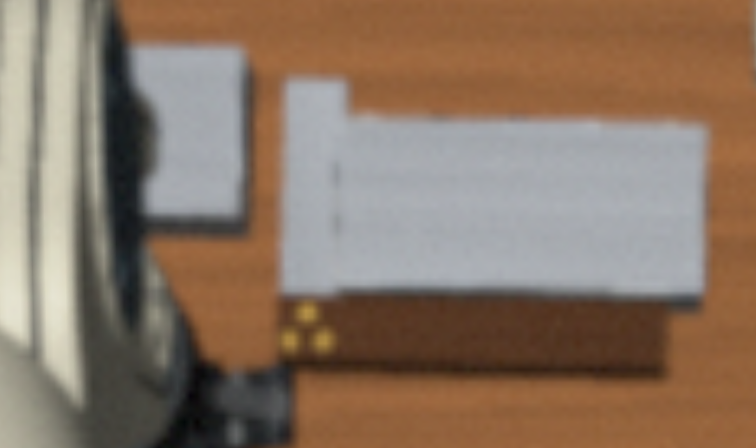

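```bash
python3 -m handwheel '[[[5,-35,0],[0,0,0],-1],[[5,-35,0],[0,0,0],-1],[[0,-33,0],[0.4,0,0.8],-1],[[0,0,20],[0,0,0],-1],[[0,0,20],[0,0,0],-1],[[0,0,20],[0,0,0],-1],[[0,0,13],[0,0,0],-1],[[0,0,3],[0,0,0],-1]]';python3 -m handwheel '[[[-4,0,1],[0,0,0],-1],[[-4,0,1],[0,0,0],-1],[[-4,0,1],[0,0,0],-1],[[-4,0,1],[0,0,0],-1]]'
```

```text
time: 27.82
eef_pos: [0.5595, -0.0042, 0.0085]
tool_rot: [-3.139, 0.015, 3.1]
contact_force: [0.2, 0.2, -0.1]
opening: -0.0
time: 28.15
eef_pos: [0.5785, -0.005, 0.0049]
tool_rot: [-3.139, 0.014, 3.1]
contact_force: [0.0, -0.2, 0.2]
opening: 0.0
```

```bash
python3 -m handwheel '[[[-3,0,-1],[0,0.5,-0.8],-1],[[-2,0,-1],[0,0,0],-1]]';python3 -m handwheel '[[[-1,0,0],[0,0,0],-1],[[-1,0,0],[0,0,0],-1]]';python3 -m handwheel '[[[-0.8,0,0],[0,0,0],-1],[[-0.7,0,0],[0,0,0],-1]]';python3 -m handwheel '[[[-0.7,0,0],[0,0,0],-1]]'
```

```text
time: 28.32
eef_pos: [0.5854, -0.0051, 0.008]
tool_rot: [-3.138, 0.007, 3.116]
contact_force: [-0.0, -0.1, 0.0]
opening: 0.0001
time: 28.48
eef_pos: [0.5887, -0.0051, 0.009]
tool_rot: [-3.138, 0.008, 3.117]
contact_force: [-0.1, 0.1, 0.1]
opening: 0.0001
time: 28.65
eef_pos: [0.5891, -0.0051, 0.0091]
tool_rot: [-3.138, 0.006, 3.117]
contact_force: [-4.8, -0.5, 2.2]
opening: 0.0002
time: 28.73
eef_pos: [0.5891, -0.0051, 0.0091]
tool_rot: [-3.137, 0.005, 3.117]
contact_force: [-4.1, -0.9, 3.0]
opening: 0.0003
```

```bash
python3 -m handwheel '[[[-0.7,0,0],[0,0,0],-1]]';python3 -m handwheel '[[[-0.7,0,0],[0,0,0],-1]]';python3 -m handwheel '[[[-0.7,0,0],[0,0,0],-1]]'
```

```text
time: 28.82
eef_pos: [0.5891, -0.0051, 0.0091]
tool_rot: [-3.137, 0.004, 3.117]
contact_force: [-5.6, -0.5, 4.2]
opening: -0.0
time: 28.9
eef_pos: [0.5891, -0.0051, 0.0091]
tool_rot: [-3.137, 0.002, 3.117]
contact_force: [-4.8, 0.3, 3.0]
opening: 0.0002
time: 28.98
eef_pos: [0.5891, -0.0051, 0.0091]
tool_rot: [-3.137, 0.001, 3.116]
contact_force: [-5.3, -0.2, 4.1]
opening: -0.0002
```

Stalled directly against the stock. Now an approximately 8 N hold.

```bash
python3 -m handwheel '[[[-1.2,0,-0.2],[0,0,0],-1],[[-1.4,0,-0.2],[0,0,0],-1],[[-1.5,0,-0.2],[0,-0.1,0],-1]]';python3 -m handwheel '[[[-1.5,0,-0.2],[0,-0.1,0],-1],[[-1.5,0,-0.2],[0,-0.1,0],-1],[[-1.5,0,-0.2],[0,-0.1,0],-1]]'
```

```text
time: 29.23
eef_pos: [0.5891, -0.0051, 0.0092]
tool_rot: [-3.137, -0.005, 3.116]
contact_force: [-8.8, -0.9, 4.8]
opening: -0.0004
time: 29.48
eef_pos: [0.589, -0.0051, 0.0092]
tool_rot: [-3.137, -0.008, 3.116]
contact_force: [-8.7, -0.8, 5.3]
opening: 0.0002
```

```bash
python3 -m handwheel '[[[-1.6,0,-0.2],[0,-0.1,0],-1],[[-1.6,0,-0.2],[0,-0.1,0],-1],[[-1.6,0,-0.2],[0,-0.1,0],-1]]';python3 -m handwheel '[[[-1.6,0,-0.2],[0,-0.1,0],-1],[[-1.6,0,-0.2],[0,-0.1,0],-1],[[-1.6,0,-0.2],[0,-0.1,0],-1],[[-1.6,0,-0.2],[0,-0.1,0],-1],[[-1.6,0,-0.2],[0,-0.1,0],-1],[[-1.6,0,-0.2],[0,-0.1,0],-1]]'
```

```text
time: 29.73
eef_pos: [0.589, -0.0051, 0.0092]
tool_rot: [-3.136, -0.011, 3.115]
contact_force: [-9.6, 0.2, 4.4]
opening: 0.0002
time: 30.23
eef_pos: [0.5889, -0.0051, 0.0093]
tool_rot: [-3.136, -0.018, 3.115]
contact_force: [-8.4, -1.0, 5.6]
opening: 0.0004
```

```bash
python3 -m handwheel '[[[8,0,0],[0,0,0],-1],[[12,0,0],[0,0,0],-1],[[8,0,-5],[0,0,0],-1],[[0,0,-20],[0,0,0],-1],[[0,0,-20],[0,0,0],-1],[[0,0,-30],[0,0,0],-1],[[0,0,-30],[0,0,0],-1],[[0,0,-30],[0,0,0],-1]]';python3 -m handwheel '[[[0,-40,0],[0,0,0],-1],[[0,-40,0],[0,0,0],-1],[[0,-40,0],[0,0,0],-1],[[0,-40,0],[0,0,0],-1],[[0,-40,0],[0,0,0],-1],[[0,-40,0],[0,0,0],-1],[[0,0,0],[0,0,0],-1],[[0,0,0],[0,0,0],-1]]'; python3 - <<'E'
from h import *
for c in ('side','top'):
  im=shot(c,c+'13')
np.set_printoptions(precision=3,suppress=True)
a=cv2.imread('pics/top0.png');b=cv2.imread('pics/top13.png')
for n,(x,y,w,h) in dict(block=(300,155,50,45),blockR=(315,158,35,42),neigh=(225,147,35,48)).items():
    A=cv2.cvtColor(a[y:y+h,x:x+w],6).astype(np.float32);B=cv2.cvtColor(b[y:y+h,x:x+w],6).astype(np.float32)
    print(n,cv2.phaseCorrelate(A,B,cv2.createHanningWindow((w,h),cv2.CV_32F)))
E
python3 fit.py top13
```

```text
time: 30.9
eef_pos: [0.5578, -0.0028, 0.1452]
tool_rot: [-3.138, -0.024, 3.115]
contact_force: [1.6, -0.2, -0.1]
opening: -0.0001
time: 31.57
eef_pos: [0.556, -0.2523, 0.161]
tool_rot: [-3.131, 0.002, 3.122]
contact_force: [-0.1, 0.5, 0.2]
opening: 0.0001
block ((0.12204045369179184, 0.49426199802107007), 0.9595112656487359)
blockR ((-0.013077240490954267, 0.7639259698095309), 0.9713933014575346)
neigh ((0.1149731384872581, -0.14228389555080057), 0.9417188246906908)
grey z40 [ 0.6587 -0.0168] [0.0763 0.1498] [ -1.0675 -91.0675]
grey z40 [0.6798 0.1069] [0.0614 0.0711] [ -1.3322 -91.3322]
```

View pics/rect_top13.png

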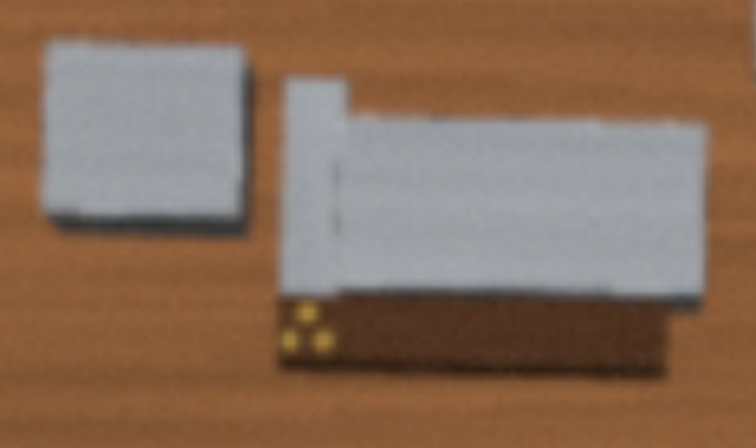

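View pics/side13.png

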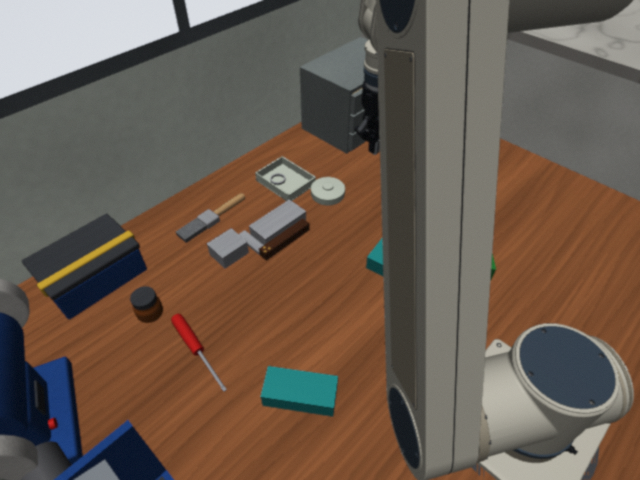

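```bash
python3 - <<'E'
from h import *
a=cv2.imread('pics/top0.png');b=cv2.imread('pics/top13.png');c=cv2.imread('pics/top11.png')
for n,(x,y,w,h) in dict(far=(290,152,60,26),farR=(318,152,34,28),right=(325,170,25,18),neigh=(225,145,35,50)).items():
    f=lambda i:cv2.cvtColor(i[y:y+h,x:x+w],6).astype(np.float32)
    for m in (c,b): print(n,np.round(cv2.phaseCorrelate(f(a),f(m),cv2.createHanningWindow((w,h),cv2.CV_32F)),2) if 0 else cv2.phaseCorrelate(f(a),f(m),cv2.createHanningWindow((w,h),cv2.CV_32F)))
A=a[130:230,210:390];B=b[130:230,210:390]
cv2.imwrite('pics/cmp.png',cv2.resize(np.vstack([A,B]),None,fx=3,fy=3,interpolation=2))
E
```

```text
far ((-0.04504401765652588, 0.6199878731378288), 1.033748972268752)
far ((0.2095279858944359, 0.513360289103975), 0.97998404679475)
farR ((-0.13879057223944713, -0.13786000770882545), 0.9889241580609922)
farR ((0.08283848141243055, 0.0885171312971913), 0.8900560520313404)
right ((0.5273960315288804, 0.2217692244648859), 0.9724628215365939)
right ((0.6479306737763348, 0.29503303606873743), 0.9813874599668715)
neigh ((1.3201798478303246, -1.5066545154633175), 0.20866844918992783)
neigh ((0.12168696932351608, -0.1264380908970466), 0.9280435021718343)
```

View pics/cmp.png

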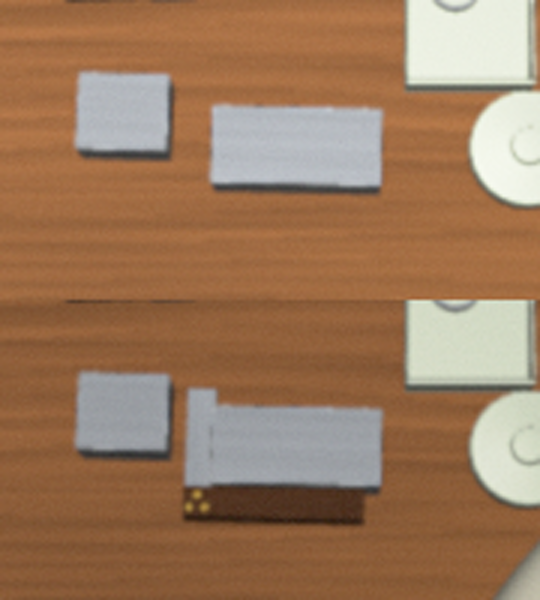

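```bash
python3 - <<'E'
from h import *
s=telemetry.get_state();print(s['time'],s['eef_pos'],s['contact_force'])
order.sign_off()
E
```

```text
31.6667 [ 0.55613924 -0.25085233  0.16094419] [ 0.69194925  0.41225443 -0.14445973]
the job is handed in; nothing more can be done
```

The try square is lying flat, flush against the long block's front face and against its end in the gap. I handed the job in at 31.7 s, with the arm clear; no verdict was reported.

**What I did:**
- I gripped the stock, carried the square over and set it down with the blade in the gap.
- I then pushed it flush from behind, slid it along by its +y end until the blade met the block's end, and held about 8 N there for roughly a second.
- A last push from behind was held at 8–9 N at the wrist for about a second.

**Last checks:**
- **Stock:** in the final top view the stock lies parallel to the block, both at about 1.05°.
- **Contact:** both pushes stopped dead at the flush position. No gap shows at the blade or the stock, though the camera can't resolve much under about 1 mm.
- **Blocks:** most before/after comparisons show no clear movement. Some patches came out up to about 0.65 pixel (roughly 1.4 mm), which I put down to the square and the changed lighting in the same window. That is still under the 3 mm limit.
- **Bystanders:** none of those visible in the final pictures look moved. I checked them by eye only.

**What went wrong on the way:**
- **First seating:** the square stayed turned about 2.7° clockwise, with the toe 4–5 mm off the face. The gripper's linkage may also have been touching the block at 5–8 N; I never settled whether it did.
- **Mending it:** I pushed near the toe, turned the gripper 90° and seated the square again.
- **Force spike:** while pushing on the stock's end, the wrist briefly read about 17 N, mostly upward, when the finger dragged down against it.

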